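# Set up a stepped shaft on V-blocks for marking out

### The job

Set the stepped shaft up for marking out in the middle of the surface plate, lying level along the plate's length on the two V-blocks, one V-block under the middle of each diameter, with the thick end towards the box block and the thin end towards the surface gauge. To bring it level, stand the V-block for the thin part centrally on whichever of the two packing pieces makes up for the difference in diameter; the other V-block stands directly on the plate. Do not shift the box block, the surface gauge or the packing piece that is not needed.

Things in the scene. Friction and masses are not known exactly. Their poses are not given: they have to be found in the camera images.
- surface_plate: Dark grey granite surface plate, fixed, 250 (its x) x 400 (its y, the length) x 50 mm high, on the bench to the robot's left or right. Origin: centre of its underside, so the working surface is 50 mm above it; z up. The box block stands near one end of its length, the surface gauge near the other, either way round; the middle is clear.
- box_block: Hollow dark grey cast-iron cube, 60 mm, about 1 kg, loose, standing on the surface plate about 155 mm from the plate's centre along its length. Origin: centre of its underside.
- surface_gauge: Surface gauge: dark iron base 56 x 56 x 26 mm, upright steel spindle 10 mm thick with its top 170 mm above the foot, thin scriber at 128 mm height reaching 80 mm to its +x and 55 mm to its -x (across the plate). About 1 kg, loose, on the plate about 155 mm from the plate's centre, at the other end from the box block. Origin: centre of its underside.
- shaft: Bright steel shaft, 0.8 kg, 170 mm long: thick half 34 mm diameter x 85 mm, thin half 20 mm diameter x 85 mm. Origin on its axis at the step; its x runs along it, thin half on +x. Balance point 21 mm into the thick half. Starts on a 12 mm plywood board beside the plate, lying on its thick half, axis level 17 mm above the board, thin end roughly away from the robot. Free to roll.
- v_block_a: Steel V-block, one of an identical pair (either may go either place): 28 mm along the V (its x), 48 mm across (its y), 45 mm high, 0.34 kg. 90-degree V open upwards, 36 mm wide, 18 mm deep: a 34 mm bar's axis lies 51 mm above the foot, a 20 mm bar's 41 mm. Flat sides 48 mm apart. Origin: centre of underside, z up. Starts upright on the plywood board, V roughly along world y.
- v_block_b: The second V-block, identical to v_block_a, same origin and axes, upright on the same board.
- packing_thin: Plain ground steel packing piece, oblong, 46 (its x) x 60 (its y) x 10 mm thick, 0.2 kg, flat on the plywood board. Origin: centre of its underside.
- packing_thick: Ground steel packing piece, square, with a dark 18 mm drilled hole in the middle, 48 x 48 x 20 mm thick, 0.33 kg, flat on the plywood board. Origin: centre of its underside.
Not all that is in view belongs to the job. Of the things like the shaft, leave any that is black or yellow; of the rest the larger one is meant.

How it is judged:
By the outcome, as a careful person would: the job done as asked, in the order asked, and still so for the second after the job is handed in, with the robot touching nothing.
It also fails if it takes over 117 s, if anything falls off the work surface, if the arm or the gripper's body presses on something with over 40 N, if the wrist force passes 120 N, or if a joint passes its speed limit or range.

### The arm

A 7-joint arm with a two-finger parallel gripper is mounted at the origin on the work surface. World frame = base frame: x ahead of the robot, y to its left, z up, the work surface at z = 0. Lengths are in mm, angles in rad, forces in N, time in s.
With the tool pointing down it reaches from about 400 to 850 mm from the base axis. Payload 4.4 kg.
Tool frame: the origin (TCP) lies at the very end of the fingers, on their centre line; the grasp point (between the pads) lies manip.grasp_offset behind it (manip.grasp_offset is the distance from the TCP to the grasp point, in mm); z points along the fingers, y is the line along which they close (so a half turn about z gives the same grasp; the last joint's range is limited). The gripper opens to 94 mm and grips with 3 to 60 N. Pads are 16 mm wide; open, the fingers measure 119 mm over their backs; the gripper's body (75 mm by 177 mm) begins 78 mm behind the grasp point.
Start: joints at [1.09, 0.628, 0.038, 1.517, -0.027, 0.996, -0.02], TCP at [261.984, -594.88, 205.478] pointing down, gripper open.
Joint ranges: [-3.06, 3.06], [-0.37, 2.12], [-1.25, 1.32], [0.18, 2.47], [-1.1, 4.24], [0.23, 1.98], [-2.94, 2.94]. Speed limits (rad/s): [2.57, 2.57, 3.14, 3.14, 3.14, 3.14, 3.14].

### API

Orientations are given as a 3x3 rotation matrix whose columns are the frame's x, y, z axes.
In Python, from workcell import manip gives the robot as it stands. The module is installed in compiled form; this text tells all that it offers.
- The arm moves only by the shell command python3 -m pendant 'ROWS' [FORCE]. ROWS is JSON, a list of rows, each an object with "linear": the shift along the tool's x, y, z in cm, a list of three; "angular": the turn, a rotation vector about the tool's x, y, z in rad, a list of three; "claw": the opening, from 0 (shut) to 1 (fully open). A call has 1 to 8 rows; each row shifts and turns the commanded pose from where the row before left it, along the tool's axes as they then stand; what a row does not reach is not made up. A row lasts 1/12 s, in which the tool goes at most 41.7 mm and 7.16 degrees, less where a joint would pass 70% of its speed; a pose out of reach is approached as far as the arm can. A call is refused whole if a number of a shift passes 4.17 or a number of a turn 0.125, either way. A call with a gripper value outside its range is refused whole. The fingers move at their own pace and stop on an object; FORCE is the grip in N (left out, the last holds). Time passes only in rows, so rows that do not move let the fingers close. It gives the time, the measured TCP pose, the force, the opening and the grip force at its end, in the units of the state.
- manip.observe(): the state, without advancing time (a new reading comes with each control period).
- manip.capture(name): name is "scene" or "top" or "wrist"; returns a dict with "pixels" (384x512x3 uint8, red, green, blue), "vertical_fov" (degrees; the focal length in pixels is half the picture's height over the tangent of half this angle, whatever the lens; pixels are square), "cx", "cy" (the principal point, pixels), "origin" and "rotation" of the camera in the world. Camera axes: x right, y up, looking along -z (the intrinsics and any distortion apply to the point x, -y, -z); pixel columns grow to the right and rows downward; lengths in mm; the calibration is good to about 2 mm. A picture is of the moment at which its call begins. There is no depth.
- manip.sign_off(): hands the job in; it is judged then, once.
The state is a dict: "time": time; "joint_positions": joint angles; "dq": joint speeds; "joint_torque": joint torques, N m; "tcp_pos": TCP position; "orientation": TCP orientation; "wrist_force": force on the tool from outside, world axes, zero at the start; "moment": the same for the moment, N m; "grip_width": finger opening in mm; "gripper_force": force on a finger pad.
Only numpy, scipy, OpenCV 4.12 (cv2) and the standard library are available. Lean on these libraries where they do the work, as an engineer would, in place of code of your own. Each camera call takes 0.05 s, during which the arm holds its last target. There are 200 camera calls.

## Working session

There is one attempt and no reset: what is moved stays moved. The work goes in short steps, Python scripts to look and compute and a shell command to move; the robot and the scene stay as the last step left them, time stands still between calls to the robot, and variables do not carry over. Pictures are saved under pics/ and viewed, at most 14 in all, crops included, and the job is handed in when it is done.

```bash
mkdir -p pics; python3 - <<'E'
from workcell import manip
import cv2,numpy as np
s=manip.observe()
for k in s: print(k,np.round(s[k],3).tolist())
print(manip.grasp_offset)
for n in ["scene","top"]:
    c=manip.capture(n); cv2.imwrite(f"pics/{n}0.png",cv2.resize(c["pixels"][:,:,::-1],(800,600),interpolation=cv2.INTER_CUBIC))
    print({k:np.round(v,4).tolist() for k,v in c.items() if k!="pixels"}, c.keys())
    np.savez(f"{n}0.npz",**c)
E
```

```text
time 0.0
joint_positions [1.09, 0.629, 0.038, 1.518, -0.027, 0.996, -0.02]
dq [0.002, 0.0, -0.0, 0.0, -0.0, 0.0, 0.002]
joint_torque [0.0, -54.972, 1.144, -18.663, -0.052, 0.024, 0.0]
tcp_pos [261.726, -594.278, 204.582]
orientation [[0.915, 0.403, -0.001], [0.403, -0.915, 0.002], [0.0, -0.002, -1.0]]
wrist_force [0.017, -0.756, 0.338]
moment [0.02, 0.05, -0.034]
gripper_force 0.0
grip_width 94.0
18.8
{'vertical_fov': 51.9172, 'cx': 260.7714, 'cy': 197.4267, 'origin': [1271.1411, -43.4593, 996.295], 'rotation': [[0.0313, -0.7514, 0.6592], [0.9994, 0.0124, -0.0332], [0.0168, 0.6598, 0.7513]]} dict_keys(['pixels', 'vertical_fov', 'cx', 'cy', 'origin', 'rotation'])
{'vertical_fov': 57.3409, 'cx': 258.0698, 'cy': 194.7757, 'origin': [396.5513, -11.2517, 920.6735], 'rotation': [[0.0125, 0.9994, -0.0326], [-0.9999, 0.0123, -0.0037], [-0.0033, 0.0327, 0.9995]]} dict_keys(['pixels', 'vertical_fov', 'cx', 'cy', 'origin', 'rotation'])
```

View pics/top0.png

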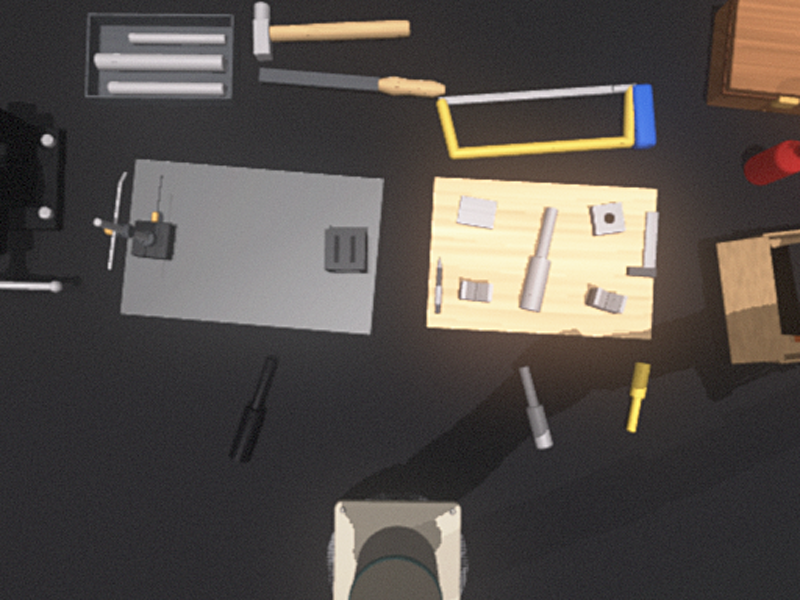

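View pics/scene0.png

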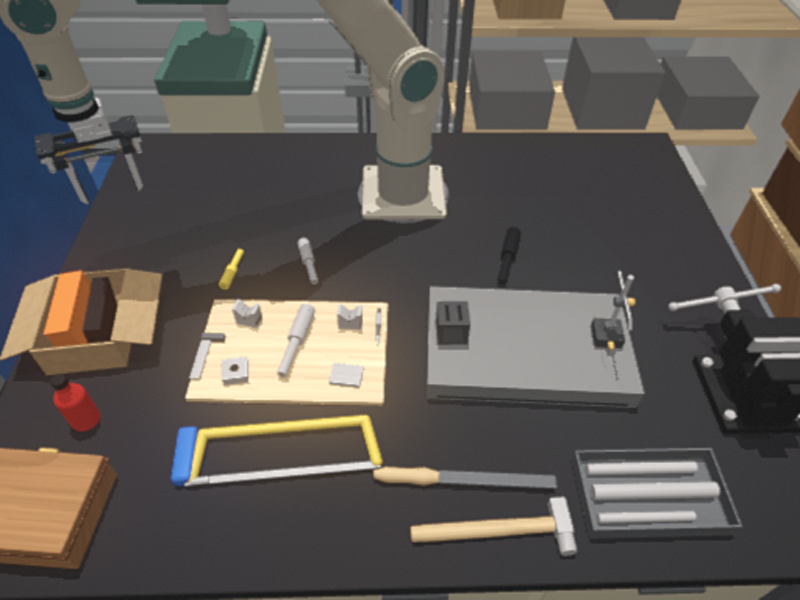

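The top view (800x600) has the plate on the left, with corners at (135,160), (383,179), (371,333) and (122,314). The gauge is at its left end (+y) and the box block at its right end (-y). The board carries the oblong packing at (477,212), V-blocks at (476,290) and (607,299), and the square packing at (607,218). The shaft runs from (534,309) at the thick end to (551,209) at the thin end.

```bash
cat > h.py <<'E'
import numpy as np,cv2
from workcell import manip
def f(c): return 192/np.tan(np.radians(float(c["vertical_fov"]))/2)
def w(c,px,z,s=1.0):
    px=np.atleast_2d(np.array(px,float))/s
    d=np.c_[(px[:,0]-c["cx"])/f(c),-(px[:,1]-c["cy"])/f(c),-np.ones(len(px))]@np.array(c["rotation"]).T
    o=np.array(c["origin"]); return o+d*((z-o[2])/d[:,2])[:,None]
def proj(c,p):
    q=(np.atleast_2d(p)-c["origin"])@np.array(c["rotation"])
    return np.c_[c["cx"]-f(c)*q[:,0]/q[:,2],c["cy"]+f(c)*q[:,1]/q[:,2]]
def snap(n,name,scale=800/512):
    c=manip.capture(n); cv2.imwrite(f"pics/{name}.png",cv2.resize(c["pixels"][:,:,::-1],None,fx=scale,fy=scale,interpolation=cv2.INTER_CUBIC)); np.savez(name+".npz",**c); return c
def go(x,y,z,yaw=None):
    """tool-frame move (cm) to TCP target; yaw = world angle (deg) of the finger line, mod 180"""
    s=manip.observe(); R=np.array(s["orientation"]); p=np.array(s["tcp_pos"])
    t=(np.array([x,y,z])-p)@R/10
    a=np.degrees(np.arctan2(R[1,1],R[0,1]))
    print("p",np.round(p,1),"fingerline",round(a,2),"t",round(float(s["time"]),2),"grip",np.round(s["grip_width"],1),np.round(s["gripper_force"],1),"F",np.round(s["wrist_force"],1),"q7",round(float(s["joint_positions"][6]),2))
    # tilt correction (tool axes) to point straight down
    print(" lin cm",np.round(t,2),"tilt",np.round(R.T@np.cross(R[:,2],[0,0,-1]),4),end="")
    if yaw is not None:
        d=(yaw-a+90)%180-90; print(" rot z (tool)",round(float(-np.radians(d)),3),end="")
    print()
E
python3 - <<'E'
from h import *
c=np.load("top0.npz");S=800/512
P=w(c,[(135,160),(383,179),(371,333),(122,314)],50,S);print(P.round(1),np.linalg.norm(np.diff(np.r_[P,P[:1]],axis=0),axis=1),P.mean(0), np.degrees(np.arctan2(*(P[0]-P[1])[[1,0]])))
for n,px,z in [("pthin",(477,212),22),("pthick",(607,218),32),("vL",(476,290),57),("vR",(607,299),57),("sh_thin",(551,209),29),("sh_thick",(534,309),29),("box",(346,245),110),("gaugebase",(154,240),76),("board",(435,178),12),("board",(657,189),12),("board",(652,339),12),("board",(427,327),12)]:
    print(n,w(c,px,z,S).round(1))
c=np.load("scene0.npz")
P=w(c,[(429,288),(612,290),(640,393),(428,388)],50,S);print(P.round(1),np.linalg.norm(np.diff(np.r_[P,P[:1]],axis=0),axis=1))
go(520,-180,330,90)
im=np.load("top0.npz")["pixels"][100:230,260:435]; cv2.imwrite("pics/topcrop.png",cv2.resize(im[:,:,::-1],None,fx=4.5,fy=4.5,interpolation=cv2.INTER_CUBIC))
E
```

```text
[[651.3 425.1  50. ]
 [625.2  26.8  50. ]
 [378.9  42.5  50. ]
 [404.1 438.8  50. ]] [399.1416422  246.82161631 397.09205599 247.6035679 ] [514.85972713 233.30218942  50.        ] 86.24967941495109
pthin [[ 579.6 -127.5   22. ]]
pthick [[ 570.2 -337.7   32. ]]
vL [[ 448.8 -122.4   57. ]]
vR [[ 437.1 -328.6   57. ]]
sh_thin [[ 584.5 -247.5   29. ]]
sh_thick [[ 420.7 -220.5   29. ]]
box [[510.1  77.8 110. ]]
gaugebase [[519.  379.1  76. ]]
board [[637.9 -58.3  12. ]]
board [[ 623.7 -428.3   12. ]]
board [[ 374.  -419.4   12. ]]
board [[389.2 -47.7  12. ]]
[[384.2  45.6  50. ]
 [396.  432.8  50. ]
 [654.6 419.4  50. ]
 [635.8  30.1  50. ]] [387.36229553 258.92721083 389.81588739 252.10154021]
p [ 261.8 -594.3  204.7] fingerline -66.23 t 0.1 grip 94.1 0.0 F [-0.   0.3  0.2] q7 -0.02
 lin cm [ 40.33 -27.53 -12.49] tilt [-0.0017 -0.      0.    ] rot z (tool) 0.415
```

View pics/topcrop.png

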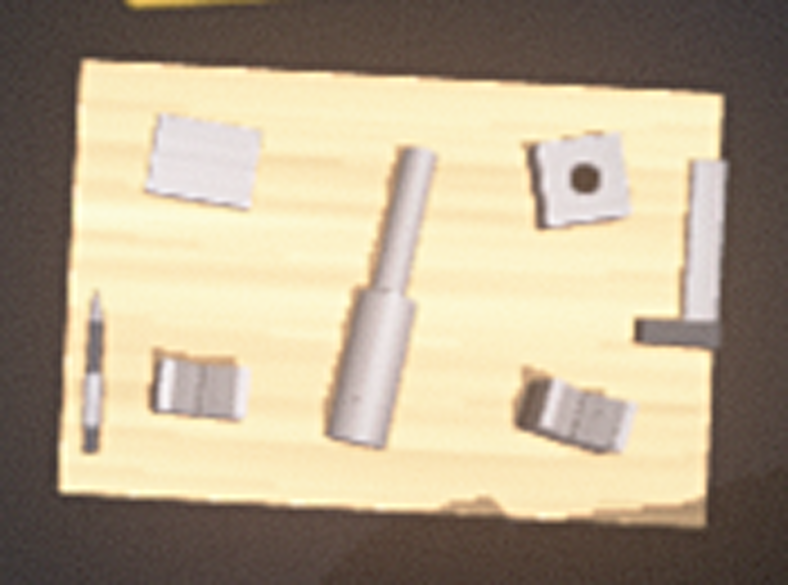

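The crop shows both V-grooves running up the picture, along world x. The packing's 60 mm side lies along y. The shaft's thin end points to +x. Everything therefore needs about a +90° turn when placed. I'll move over the board for a closer wrist view.

```bash
python3 -m pendant '[{"linear":[3.1,-2.1,-0.95],"angular":[0,0,0],"claw":1},{"linear":[3.1,-2.1,-0.95],"angular":[0,0,0],"claw":1},{"linear":[3.1,-2.1,-0.95],"angular":[0,0,0],"claw":1},{"linear":[3.1,-2.1,-0.95],"angular":[0,0,0],"claw":1},{"linear":[3.1,-2.1,-0.95],"angular":[0,0,0],"claw":1},{"linear":[3.1,-2.1,-0.95],"angular":[0,0,0],"claw":1},{"linear":[3.1,-2.1,-0.95],"angular":[0,0,0],"claw":1},{"linear":[3.1,-2.1,-0.95],"angular":[0,0,0],"claw":1}]'
python3 -m pendant '[{"linear":[3.1,-2.1,-0.95],"angular":[0,0,0],"claw":1},{"linear":[3.1,-2.1,-0.95],"angular":[0,0,0],"claw":1},{"linear":[3.1,-2.1,-0.95],"angular":[0,0,0],"claw":1},{"linear":[3.1,-2.1,-0.95],"angular":[0,0,0],"claw":1},{"linear":[3.1,-2.1,-0.95],"angular":[0,0,0],"claw":1},{"linear":[0,0,0],"angular":[0,0,0.105],"claw":1},{"linear":[0,0,0],"angular":[0,0,0.105],"claw":1},{"linear":[0,0,0],"angular":[0,0,0.105],"claw":1}]'
python3 -m pendant '[{"linear":[0,0,0],"angular":[0,0,0.1],"claw":1},{"linear":[0,0,0],"angular":[0,0,0],"claw":1},{"linear":[0,0,0],"angular":[0,0,0],"claw":1}]'
python3 - <<'E'
from h import *
go(520,-180,330,90)
c=snap("wrist","wr1");print({k:np.round(v,4).tolist() for k,v in c.items() if k!="pixels"})
E
```

```text
time: 0.77
tcp_pos: [421.7, -339.3, 281.7]
orientation: [[0.915, 0.403, -0.0], [0.403, -0.915, 0.0], [-0.0, -0.001, -1.0]]
wrist_force: [0.2, -0.3, 0.7]
grip_width: 93.8
gripper_force: 0.0
time: 1.43
tcp_pos: [521.0, -181.6, 328.7]
orientation: [[0.995, 0.096, -0.001], [0.096, -0.995, 0.0], [-0.001, -0.0, -1.0]]
wrist_force: [-0.4, -0.6, 0.1]
grip_width: 94.1
gripper_force: 0.0
time: 1.68
tcp_pos: [520.6, -182.4, 328.7]
orientation: [[1.0, 0.003, -0.001], [0.003, -1.0, 0.0], [-0.001, -0.0, -1.0]]
wrist_force: [0.8, 0.0, -0.4]
grip_width: 94.1
gripper_force: 0.0
p [ 520.6 -182.4  328.7] fingerline -89.84 t 1.68 grip 94.1 0.0 F [ 0.8  0.  -0.4] q7 -1.26
 lin cm [-0.06 -0.24 -0.13] tilt [-0.0001  0.0006  0.    ] rot z (tool) 0.003
{'vertical_fov': 64.5431, 'cx': 251.2465, 'cy': 188.8725, 'origin': [598.0089, -181.7099, 506.7111], 'rotation': [[0.0026, 0.9636, 0.2672], [-1.0, 0.0026, 0.0005], [-0.0002, -0.2672, 0.9637]]}
```

View pics/wr1.png

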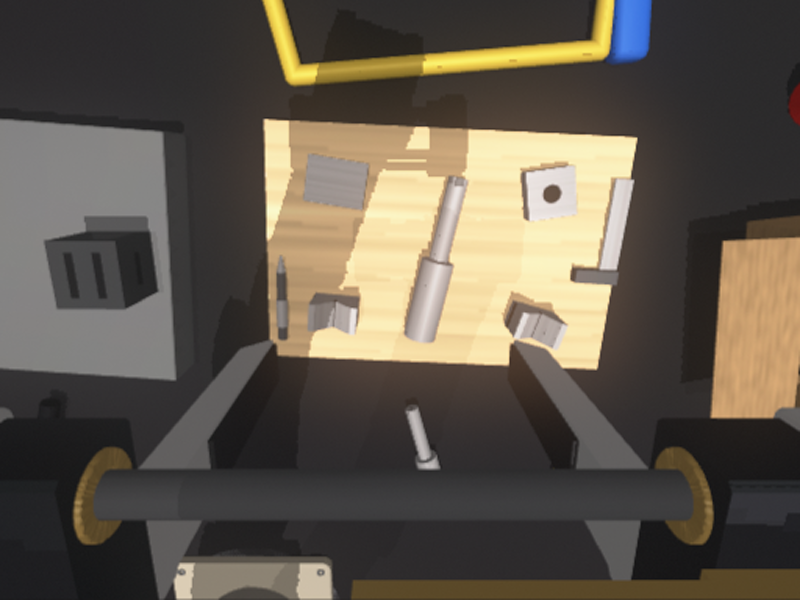

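The wrist view shows the packing at (335,181), the left V-block at (333,313), the right V-block at (536,323), and the shaft from (420,338) to (457,180). I'll enlarge a crop to read the corners.

```bash
python3 - <<'E'
from h import *
im=np.load("wr1.npz")["pixels"][90:240,180:380]; cv2.imwrite("pics/wr1c.png",cv2.resize(im[:,:,::-1],None,fx=4,fy=4,interpolation=cv2.INTER_CUBIC))
E
```

```text
(no output)
```

View pics/wr1c.png

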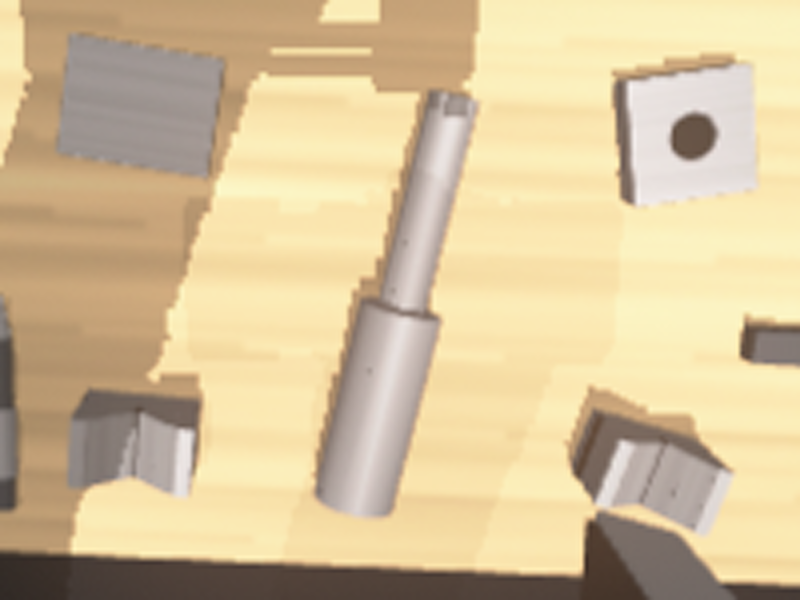

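```bash
cat >> h.py <<'E'
def fit(c,model,px,guess):
    """planar pose fit (x,y,yaw rad) of model points to picked native pixels"""
    from scipy.optimize import least_squares
    m=np.array(model,float)
    def W(g):
        C,S=np.cos(g[2]),np.sin(g[2]); return np.c_[g[0]+C*m[:,0]-S*m[:,1],g[1]+S*m[:,0]+C*m[:,1],m[:,2]]
    r=least_squares(lambda g:(proj(c,W(g))-px).ravel(),guess,x_scale=[1,1,.01],loss="soft_l1")
    return np.r_[r.x[:2],np.degrees(r.x[2])].round(1), np.abs(r.fun).max().round(2)
E
python3 - <<'E'
from h import *
c=np.load("wr1.npz")
n=lambda p:(np.array(p,float)+.5)/4-.5+[180,90]
print("pk",fit(c,[(23,30,22),(23,-30,22),(-23,-30,22),(-23,30,22)],n([(70,33),(223,60),(209,177),(57,150)]),[580,-127,0]))
V=[(14,24,57),(14,-24,57),(-14,24,57),(-14,-24,57),(14,0,39),(-14,0,39),(14,24,12),(14,-24,12)]
print("VL",fit(c,V[:6]+V[7:],n([(74,418),(197,431),(70,488),(188,496),(137,411),(127,475),(200,396)]),[449,-122,0]))
print("VR",fit(c,V[:4],n([(625,437),(731,468),(597,505),(706,535)]),[437,-328,-.2]))
e=[(362,302),(317,495),(440,318),(392,512),(430,97),(382,300),(476,103),(428,312)]
P=w(c,n(e),29);print(P.round(1))
m=(P[[0,1,4,5]]+P[[2,3,6,7]])/2;print(m.round(1),np.degrees(np.arctan2(m[2,1]-m[1,1],m[2,0]-m[1,0])))
E
```

```text
pk (array([ 580.6, -124.8,   -9.2]), np.float64(0.66))
VL (array([ 448.6, -121.3,   -5.3]), np.float64(1.68))
VR (array([ 437.3, -330.2,  -16.2]), np.float64(1.29))
[[ 505.  -212.    29. ]
 [ 423.2 -194.8   29. ]
 [ 498.6 -243.4   29. ]
 [ 415.7 -226.3   29. ]
 [ 584.5 -236.4   29. ]
 [ 505.8 -220.    29. ]
 [ 582.3 -254.1   29. ]
 [ 501.  -238.5   29. ]]
[[ 501.8 -227.7   29. ]
 [ 419.5 -210.5   29. ]
 [ 583.4 -245.2   29. ]
 [ 503.4 -229.2   29. ]] -11.950808643138194
```

```bash
cat >> h.py <<'E'
def plan(x,y,z,a=None):
    """rows: first turn (tool z rad), then shift (cm) in the turned, tool-down frame; a = finger line deg"""
    s=manip.observe(); R=np.array(s["orientation"]); p=np.array(s["tcp_pos"]); a0=np.degrees(np.arctan2(R[1,1],R[0,1]))
    if a is None: a=a0
    d=(a-a0+180)%360-180; r=np.radians(a); Rt=np.array([[-np.sin(r),np.cos(r),0],[np.cos(r),np.sin(r),0],[0,0,-1]])
    print("p",p.round(1),"a",a0.round(2),"t",round(float(s["time"]),2),"w",np.round(s["grip_width"],1),"gf",np.round(s["gripper_force"],1),"F",np.round(s["wrist_force"],1),"q7",round(float(s["joint_positions"][6]),2),"\n turn",np.round(-np.radians(d),3),"lin",np.round((np.array([x,y,z])-p)@Rt/10,2),"tilt",np.round(R.T@np.cross(R[:,2],[0,0,-1]),4))
E
python3 -m pendant '[{"linear":[0,0,0],"angular":[0,0,0.0815],"claw":1},{"linear":[0,0,0],"angular":[0,0,0.0815],"claw":1},{"linear":[1.66,-2.2,3],"angular":[0,0,0],"claw":1},{"linear":[1.67,-2.2,3],"angular":[0,0,0],"claw":1},{"linear":[1.67,-2.25,3],"angular":[0,0,0],"claw":1},{"linear":[0,0,4],"angular":[0,0,0],"claw":1},{"linear":[0,0,4],"angular":[0,0,0],"claw":1},{"linear":[0,0,4],"angular":[0,0,0],"claw":1}]'
python3 -m pendant '[{"linear":[0,0,3.5],"angular":[0,0,0],"claw":1},{"linear":[0,0,2.5],"angular":[0,0,0],"claw":1},{"linear":[0,0,1.5],"angular":[0,0,0],"claw":1},{"linear":[0,0,0],"angular":[0,0,0],"claw":1},{"linear":[0,0,0],"angular":[0,0,0],"claw":1}]'
python3 -c "
from h import *
plan(580.6,-124.8,14.5,-99.2)"
```

```text
time: 2.4
tcp_pos: [581.2, -124.5, 117.3]
orientation: [[0.987, -0.159, 0.001], [-0.159, -0.987, 0.0], [0.001, -0.0, -1.0]]
wrist_force: [0.6, -0.1, -0.6]
grip_width: 93.9
gripper_force: 0.0
time: 2.82
tcp_pos: [580.5, -125.1, 43.4]
orientation: [[0.987, -0.161, -0.002], [-0.161, -0.987, 0.001], [-0.002, -0.0, -1.0]]
wrist_force: [-0.3, -0.1, 0.8]
grip_width: 94.1
gripper_force: 0.0
p [ 580.5 -125.1   43.4] a -99.29 t 2.82 w 94.1 gf 0.0 F [-0.3 -0.1  0.8] q7 -1.51 
 turn -0.002 lin [ 0.01 -0.03  2.89] tilt [-0.0004  0.0016 -0.    ]
```

```bash
python3 -m pendant '[{"linear":[0,0,1.2],"angular":[0,0,0],"claw":1},{"linear":[0,0,1.1],"angular":[0,0,0],"claw":1},{"linear":[0,0,0.6],"angular":[0,0,0],"claw":1},{"linear":[0,0,0],"angular":[0,0,0],"claw":1},{"linear":[0,0,0],"angular":[0,0,0],"claw":0.5},{"linear":[0,0,0],"angular":[0,0,0],"claw":0.5},{"linear":[0,0,0],"angular":[0,0,0],"claw":0.5},{"linear":[0,0,0],"angular":[0,0,0],"claw":0.5}]' 30
python3 -m pendant '[{"linear":[0,0,0],"angular":[0,0,0],"claw":0.4},{"linear":[0,0,0],"angular":[0,0,0],"claw":0.4},{"linear":[0,0,0],"angular":[0,0,0],"claw":0.4},{"linear":[0,0,0],"angular":[0,0,0],"claw":0.4}]'
python3 -c "
from h import *
plan(514.9,233.3,150,-3.75)"
```

```text
time: 3.48
tcp_pos: [581.3, -125.2, 15.5]
orientation: [[0.987, -0.162, 0.001], [-0.162, -0.987, -0.0], [0.001, -0.0, -1.0]]
wrist_force: [0.2, -0.6, -0.3]
grip_width: 71.0
gripper_force: 0.0
time: 3.82
tcp_pos: [581.2, -125.1, 15.3]
orientation: [[0.987, -0.162, 0.001], [-0.162, -0.987, 0.0], [0.001, -0.0, -1.0]]
wrist_force: [-0.2, 1.2, 2.4]
grip_width: 59.8
gripper_force: 30.0
p [ 581.2 -125.1   15.3] a -99.35 t 3.82 w 59.8 gf 30.0 F [-0.2  1.2  2.4] q7 -1.51 
 turn -1.669 lin [ 35.33  -8.96 -13.47] tilt [-0.0001 -0.0005 -0.    ]
```

```bash
python3 -m pendant '[{"linear":[0,0,-1.5],"angular":[0,0,0],"claw":0.4},{"linear":[0,0,-3],"angular":[0,0,0],"claw":0.4},{"linear":[0,0,-3.5],"angular":[0,0,0],"claw":0.4},{"linear":[0,0,-3.5],"angular":[0,0,0],"claw":0.4},{"linear":[0,0,-3.5],"angular":[0,0,0],"claw":0.4},{"linear":[0,0,0],"angular":[0,0,-0.12],"claw":0.4},{"linear":[0,0,0],"angular":[0,0,-0.12],"claw":0.4},{"linear":[0,0,0],"angular":[0,0,-0.12],"claw":0.4}]'
python3 -m pendant '[{"linear":[0,0,0],"angular":[0,0,-0.12],"claw":0.4},{"linear":[0,0,0],"angular":[0,0,-0.12],"claw":0.4},{"linear":[0,0,0],"angular":[0,0,-0.12],"claw":0.4},{"linear":[0,0,0],"angular":[0,0,-0.12],"claw":0.4},{"linear":[0,0,0],"angular":[0,0,-0.12],"claw":0.4},{"linear":[0,0,0],"angular":[0,0,-0.12],"claw":0.4},{"linear":[0,0,0],"angular":[0,0,-0.12],"claw":0.4},{"linear":[0,0,0],"angular":[0,0,-0.12],"claw":0.4}]'
python3 -m pendant '[{"linear":[0,0,0],"angular":[0,0,-0.12],"claw":0.4},{"linear":[0,0,0],"angular":[0,0,-0.12],"claw":0.4},{"linear":[0,0,0],"angular":[0,0,-0.109],"claw":0.4},{"linear":[3.5,-0.8,0],"angular":[0,0,0],"claw":0.4},{"linear":[3.5,-0.8,0],"angular":[0,0,0],"claw":0.4},{"linear":[3.5,-0.8,0],"angular":[0,0,0],"claw":0.4},{"linear":[0,0,0],"angular":[0,0,0],"claw":0.4},{"linear":[0,0,0],"angular":[0,0,0],"claw":0.4}]'
python3 - <<'E'
from h import *
plan(517.7,275.7,150,-3.75)
snap("wrist","wr2")
E
```

```text
time: 4.48
tcp_pos: [580.8, -125.1, 165.6]
orientation: [[0.979, 0.201, 0.001], [0.201, -0.979, -0.0], [0.0, 0.001, -1.0]]
wrist_force: [-0.6, 0.4, -1.9]
grip_width: 59.3
gripper_force: 30.0
time: 5.15
tcp_pos: [580.3, -125.2, 164.4]
orientation: [[0.397, 0.918, -0.001], [0.918, -0.397, 0.0], [-0.0, -0.001, -1.0]]
wrist_force: [-0.0, -0.4, -1.5]
grip_width: 59.9
gripper_force: 30.0
time: 5.82
tcp_pos: [563.1, -15.9, 164.9]
orientation: [[0.06, 0.998, -0.001], [0.998, -0.06, 0.001], [0.001, -0.001, -1.0]]
wrist_force: [0.4, -1.2, -2.5]
grip_width: 59.5
gripper_force: 30.0
p [563.1 -15.9 164.9] a -3.42 t 5.82 w 59.5 gf 30.0 F [ 0.4 -1.2 -2.5] q7 -0.37 
 turn 0.006 lin [28.8  -6.44  1.49] tilt [-0.0008 -0.0008 -0.    ]
```

View pics/wr2.png

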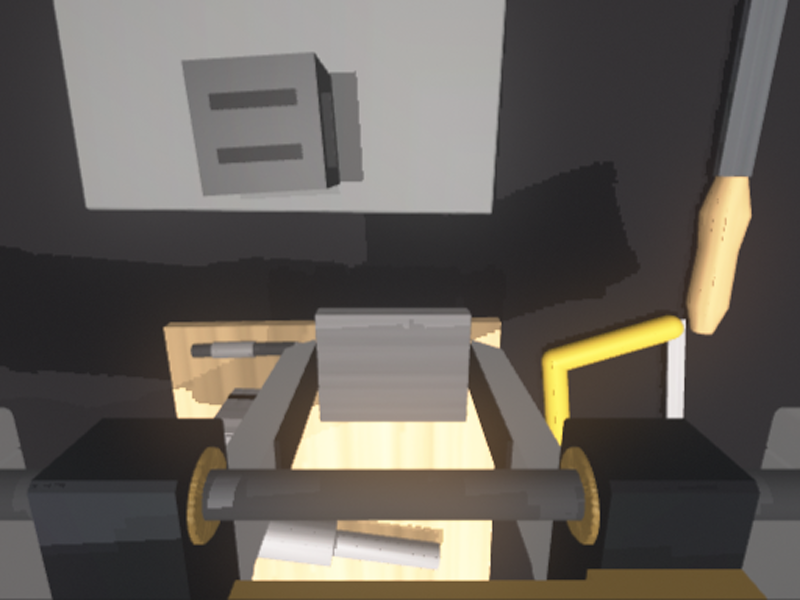

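The packing is held square between the fingers, with top-face corners at (318,327), (468,327), (470,421) and (320,421). The plate's near corners are at (87,209) and (492,213).

```bash
python3 - <<'E'
from h import *
c=np.load("wr2.npz");S=800/512
n=lambda p:(np.array(p,float)+.5)/S-.5
P=w(c,n([(87,209),(492,213),(55,0),(505,0)]),50);print(P.round(1),np.linalg.norm(P[0]-P[1]))
for a,b in((0,1),(0,2),(1,3)): print(np.degrees(np.arctan2(*(P[b]-P[a])[[1,0]])))
print(fit(c,[(125,-200,50),(-125,-200,50)],n([(492,213),(87,209)]),[515,233,-.06]))
g=fit(c,[(23,30,171.6),(23,-30,171.6),(-23,-30,171.6),(-23,30,171.6)],n([(318,327),(468,327),(470,421),(320,421)]),[563,-16,1.5]);print(g)
E
```

```text
[[379.7  46.9  50. ]
 [626.1  29.7  50. ]
 [388.3 159.4  50. ]
 [633.7 144.6  50. ]] 246.946045578225
-3.986549627202887
85.64561873820371
86.2157313718073
(array([516.7, 237.7,  -4. ]), np.float64(1.59))
(array([563.1, -19.7,  87.2]), np.float64(7.17))
```

```bash
python3 - <<'E'
from h import *
c=np.load("wr2.npz");S=800/512
print(c["origin"],c["rotation"].round(3))
r=np.radians(86.5)
for z in (161.6,171.6):
  m=np.array([(23,30),(23,-30),(-23,-30),(-23,30)]);C,s=np.cos(r),np.sin(r)
  print(z,(proj(c,np.c_[563.1+C*m[:,0]-s*m[:,1],-15.9+s*m[:,0]+C*m[:,1],np.full(4,z)])*S).round(0).tolist())
E
```

```text
[567.56885132  61.86204272 342.99842244] [[ 0.998  0.058  0.017]
 [-0.06   0.962  0.265]
 [-0.001 -0.266  0.964]]
161.6 [[318.0, 307.0], [469.0, 307.0], [464.0, 411.0], [323.0, 411.0]]
171.6 [[314.0, 314.0], [473.0, 315.0], [467.0, 423.0], [319.0, 423.0]]
```

```bash
python3 - <<'E'
from h import *
from scipy.optimize import least_squares
from scipy.spatial.transform import Rotation as Ro
c=np.load("wr2.npz");S=800/512
R=np.array([[.06,.998,0],[.998,-.06,0],[0,0,-1]])
m=np.array([(23,-30,-5),(23,30,-5),(-23,30,-5),(-23,-30,-5),(23,-30,5),(23,30,5)],float)
px=(np.array([(318,327),(468,327),(470,421),(320,421),(316,310),(470,309)])+.5)/S-.5
def F(g): 
    q=Ro.from_euler("yz",g[3:5]).apply(m)+g[:3]
    return (proj(c,q@R.T+[563.1,-15.9,164.9])-px).ravel()
r=least_squares(F,[0,0,0,0,0],x_scale=[1,1,1,.05,.05]);print(r.x.round(2),r.fun.round(1))
E
```

```text
[-2.1   0.06  0.64  0.17 -0.01] [-2.7 -1.2  3.1 -2.  -2.6 -0.4  1.7  0.2  1.   1.8 -0.6  1.7]
```

```bash
python3 - <<'E'
from h import *
im=np.load("wr2.npz")["pixels"][185:285,180:330]; cv2.imwrite("pics/wr2c.png",cv2.resize(im[:,:,::-1],None,fx=5,fy=5,interpolation=cv2.INTER_CUBIC))
E
```

```text
(no output)
```

View pics/wr2c.png

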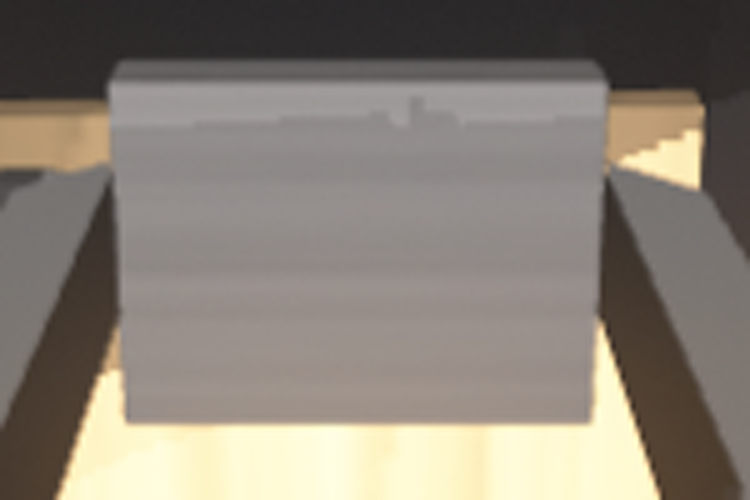

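The packing is held level and centred: its far top edge is at 314 and its near edge at 421, matching the prediction. The plate centre is about (516,237) with yaw -3.9°. I'll carry on to the thin spot at (518.9,279.4).

```bash
python3 -m pendant '[{"linear":[3.65,-0.8,0],"angular":[0,0,0.008],"claw":0.4},{"linear":[3.65,-0.8,0],"angular":[0,0,0],"claw":0.4},{"linear":[3.65,-0.8,0],"angular":[0,0,0],"claw":0.4},{"linear":[3.65,-0.8,0],"angular":[0,0,0],"claw":0.4},{"linear":[3.65,-0.8,0],"angular":[0,0,0],"claw":0.4},{"linear":[3.65,-0.8,0],"angular":[0,0,0],"claw":0.4},{"linear":[3.65,-0.8,0],"angular":[0,0,0],"claw":0.4},{"linear":[3.65,-0.8,0],"angular":[0,0,0],"claw":0.4}]'
python3 -m pendant '[{"linear":[0,0,3.5],"angular":[0,0,0],"claw":0.4},{"linear":[0,0,3.5],"angular":[0,0,0],"claw":0.4},{"linear":[0,0,2],"angular":[0,0,0],"claw":0.4},{"linear":[0,0,0],"angular":[0,0,0],"claw":0.4},{"linear":[0,0,0],"angular":[0,0,0],"claw":0.4}]'
python3 -c "
from h import *
plan(518.9,279.4,54,-3.9)"
```

```text
time: 6.53
tcp_pos: [521.7, 276.4, 164.6]
orientation: [[0.076, 0.997, 0.0], [0.997, -0.076, -0.002], [-0.002, 0.0, -1.0]]
wrist_force: [1.9, -0.6, -1.8]
grip_width: 59.2
gripper_force: 30.0
time: 6.95
tcp_pos: [521.2, 275.1, 74.0]
orientation: [[0.075, 0.997, -0.002], [0.997, -0.075, -0.002], [-0.002, -0.002, -1.0]]
wrist_force: [1.0, 0.9, -1.2]
grip_width: 59.3
gripper_force: 30.0
p [521.2 275.1  74. ] a -4.31 t 6.95 w 59.3 gf 30.0 F [ 1.   0.9 -1.2] q7 -0.94 
 turn -0.007 lin [ 0.41 -0.26  2.  ] tilt [-0.0017  0.0023  0.    ]
```

```bash
python3 -m pendant '[{"linear":[0.4,-0.25,0.9],"angular":[0,0,-0.006],"claw":0.4},{"linear":[0,0,0.7],"angular":[0,0,0],"claw":0.4},{"linear":[0,0,0.25],"angular":[0,0,0],"claw":0.4},{"linear":[0,0,0.2],"angular":[0,0,0],"claw":0.4},{"linear":[0,0,0],"angular":[0,0,0],"claw":0.4},{"linear":[0,0,0],"angular":[0,0,0],"claw":0.4}]'
python3 -c "
from h import *
plan(518.9,279.4,53.3,-3.9)"
```

```text
time: 7.45
tcp_pos: [519.1, 281.3, 54.8]
orientation: [[0.067, 0.998, 0.001], [0.998, -0.067, 0.0], [0.0, 0.001, -1.0]]
wrist_force: [-0.6, -0.1, -2.9]
grip_width: 59.7
gripper_force: 30.0
p [519.1 281.3  54.8] a -3.85 t 7.45 w 59.7 gf 30.0 F [-0.6 -0.1 -2.9] q7 -0.95 
 turn 0.001 lin [-0.19 -0.01  0.15] tilt [ 0.0006 -0.0003  0.    ]
```

```bash
python3 -m pendant '[{"linear":[-0.15,0,0.13],"angular":[0,0,0],"claw":0.4},{"linear":[0,0,0],"angular":[0,0,0],"claw":0.4},{"linear":[0,0,0],"angular":[0,0,0],"claw":0.4}]'
python3 -c "
from h import *
for i in range(2): manip.capture('wrist'); plan(518.9,279.4,53.3,-3.9)"
```

```text
time: 7.7
tcp_pos: [518.8, 279.5, 53.3]
orientation: [[0.067, 0.998, 0.0], [0.998, -0.067, -0.0], [-0.0, 0.0, -1.0]]
wrist_force: [0.9, -0.2, -1.4]
grip_width: 59.6
gripper_force: 30.0
p [518.8 279.7  53.3] a -3.85 t 7.75 w 59.7 gf 30.0 F [-0.  -0.2 -2.3] q7 -0.95 
 turn 0.001 lin [-0.02  0.01  0.  ] tilt [ 0.0002 -0.      0.    ]
p [518.8 279.7  53.3] a -3.85 t 7.8 w 59.8 gf 30.0 F [ 0.1  0.7 -1.6] q7 -0.95 
 turn 0.001 lin [-0.02  0.01  0.  ] tilt [ 0.0002 -0.     -0.    ]
```

```bash
python3 -m pendant '[{"linear":[0,0,0.04],"angular":[0,0,0],"claw":0.4},{"linear":[0,0,0],"angular":[0,0,0],"claw":0.75},{"linear":[0,0,0],"angular":[0,0,0],"claw":0.75},{"linear":[0,0,0],"angular":[0,0,0],"claw":0.75},{"linear":[0,0,-1.5],"angular":[0,0,0],"claw":0.75},{"linear":[0,0,-3],"angular":[0,0,0],"claw":0.75},{"linear":[0,0,-3.5],"angular":[0,0,0],"claw":0.75},{"linear":[0,0,-3.5],"angular":[0,0,0],"claw":0.75}]'
python3 - <<'E'
from h import *
c=np.load("top0.npz"); print(w(c,(280.4,188.9),18), w(c,(272/1,0),0)[0][:1])
plan(448.6,-121.3,165,-3.9); plan(448.6,-121.3,20,-95.3)
snap("wrist","wr3")
E
```

```text
time: 8.47
tcp_pos: [518.1, 279.5, 168.6]
orientation: [[0.067, 0.998, -0.002], [0.998, -0.067, -0.0], [-0.001, -0.001, -1.0]]
wrist_force: [0.5, 0.2, -1.1]
grip_width: 70.7
gripper_force: 0.0
[[441.84463938 -65.1925591   18.        ]] [947.64948569]
p [518.1 279.5 168.6] a -3.82 t 8.47 w 70.7 gf 0.0 F [ 0.5  0.2 -1.1] q7 -0.88 
 turn 0.001 lin [-40.46  -4.21   0.36] tilt [-0.0015  0.0006 -0.    ]
p [518.1 279.5 168.6] a -3.82 t 8.47 w 70.7 gf 0.0 F [ 0.5  0.2 -1.1] q7 -0.88 
 turn 1.597 lin [-3.22 40.56 14.86] tilt [-0.0015  0.0006 -0.    ]
```

View pics/wr3.png

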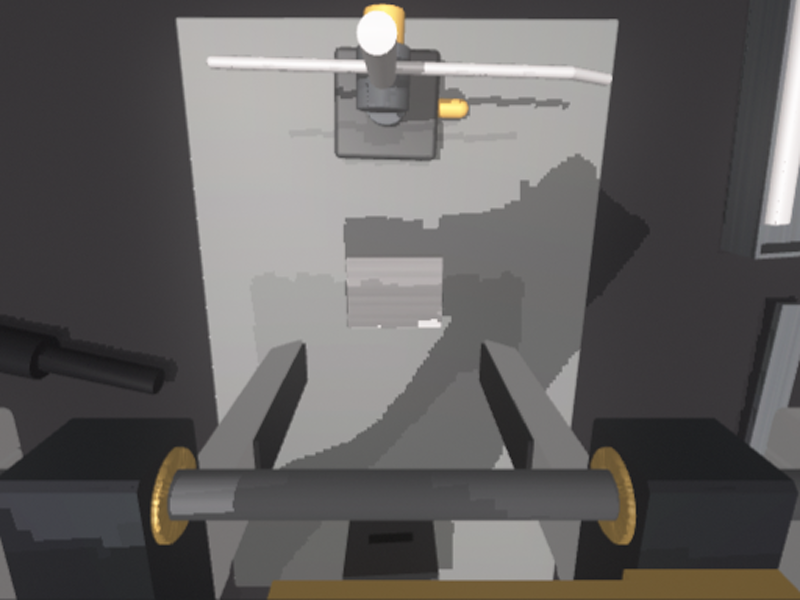

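The packing is down on the plate, with corners (345,257), (442,257), (443,327) and (347,327). The plate's far corners are at (178,18) and (617,20), so I can refine the pose.

```bash
python3 - <<'E'
from h import *
c=np.load("wr3.npz");S=800/512
n=lambda p:(np.array(p,float)+.5)/S-.5
P=w(c,n([(178,18),(617,20)]),50);print(P.round(1))
print(fit(c,[(-125,200,50),(125,200,50)],n([(178,18),(617,20)]),[515,233,-.06]))
print(fit(c,[(-30,23,60),(30,23,60),(30,-23,60),(-30,-23,60)],n([(345,257),(442,257),(443,327),(347,327)]),[519,279,-.06]))
E
python3 -m pendant '[{"linear":[-3.6,-0.38,0],"angular":[0,0,0],"claw":0.75},{"linear":[-3.6,-0.38,0],"angular":[0,0,0],"claw":0.75},{"linear":[-3.6,-0.38,0],"angular":[0,0,0],"claw":0.75},{"linear":[-3.6,-0.38,0],"angular":[0,0,0],"claw":0.75},{"linear":[-3.6,-0.38,0],"angular":[0,0,0],"claw":0.75},{"linear":[-3.6,-0.38,0],"angular":[0,0,0],"claw":0.75},{"linear":[-3.6,-0.38,0],"angular":[0,0,0],"claw":0.75},{"linear":[-3.6,-0.38,0],"angular":[0,0,0],"claw":0.75}]'
python3 -m pendant '[{"linear":[-3.6,-0.38,0],"angular":[0,0,0],"claw":0.75},{"linear":[-3.6,-0.38,0],"angular":[0,0,0],"claw":0.75},{"linear":[-3.6,-0.38,0],"angular":[0,0,0],"claw":0.75},{"linear":[0,0,0],"angular":[0,0,0.123],"claw":0.75},{"linear":[0,0,0],"angular":[0,0,0.123],"claw":0.75},{"linear":[0,0,0],"angular":[0,0,0.123],"claw":0.75},{"linear":[0,0,0],"angular":[0,0,0.123],"claw":0.75},{"linear":[0,0,0],"angular":[0,0,0.123],"claw":0.75}]'
python3 -m pendant '[{"linear":[0,0,0],"angular":[0,0,0.123],"claw":0.75},{"linear":[0,0,0],"angular":[0,0,0.123],"claw":0.75},{"linear":[0,0,0],"angular":[0,0,0.123],"claw":0.75},{"linear":[0,0,0],"angular":[0,0,0.123],"claw":0.75},{"linear":[0,0,0],"angular":[0,0,0.123],"claw":0.75},{"linear":[0,0,0],"angular":[0,0,0.123],"claw":0.75},{"linear":[0,0,0],"angular":[0,0,0.123],"claw":0.75},{"linear":[0,0,0],"angular":[0,0,0.12],"claw":0.75}]'
python3 - <<'E'
from h import *
c=snap("wrist","wr4"); plan(448.6,-121.3,20,-95.3)
im=c["pixels"][170:280,170:330]; cv2.imwrite("pics/wr4c.png",cv2.resize(im[:,:,::-1],None,fx=5,fy=5,interpolation=cv2.INTER_CUBIC))
E
```

```text
[[408.5 443.8  50. ]
 [652.8 426.4  50. ]]
(array([516.4, 235.5,  -4.1]), np.float64(2.9))
(array([518.5, 280. ,  -3.4]), np.float64(1.01))
time: 9.18
tcp_pos: [468.7, -7.1, 167.9]
orientation: [[0.067, 0.998, 0.001], [0.998, -0.067, -0.0], [0.0, 0.001, -1.0]]
wrist_force: [1.1, 0.7, 0.1]
grip_width: 70.5
gripper_force: 0.0
time: 9.85
tcp_pos: [450.6, -112.8, 167.8]
orientation: [[0.635, 0.772, 0.001], [0.772, -0.635, -0.0], [0.0, 0.001, -1.0]]
wrist_force: [-0.7, -0.1, 0.8]
grip_width: 70.7
gripper_force: 0.0
time: 10.52
tcp_pos: [450.7, -112.5, 167.8]
orientation: [[0.995, -0.098, 0.001], [-0.098, -0.995, -0.0], [0.001, 0.0, -1.0]]
wrist_force: [-0.1, -0.7, -0.2]
grip_width: 69.8
gripper_force: 0.0
p [ 450.7 -112.5  167.8] a -95.91 t 10.57 w 70.3 gf 0.0 F [-0.6  1.3 -0.1] q7 -1.46 
 turn -0.011 lin [-0.13  0.89 14.78] tilt [ 0.0002 -0.0006  0.    ]
```

View pics/wr4c.png

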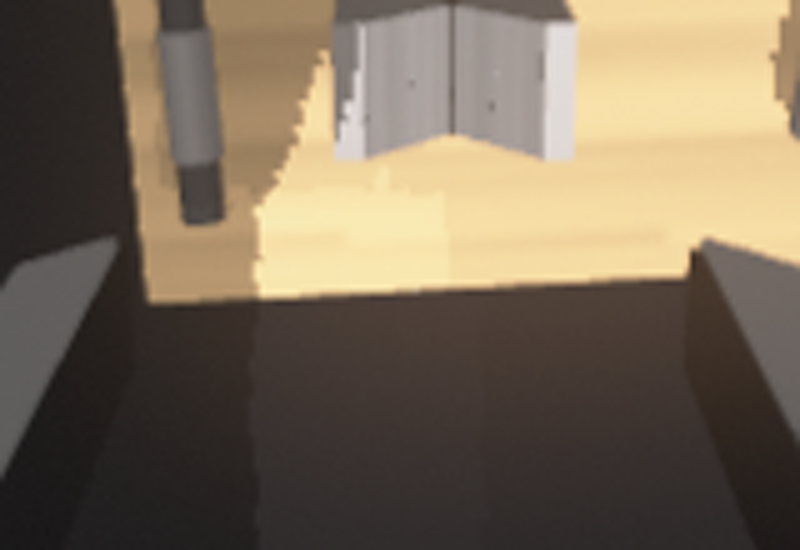

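The left V-block's top corners in this crop are about (334,22), (575,22), (574,160) and (333,160).

```bash
python3 - <<'E'
from h import *
c=np.load("wr4.npz")
n=lambda p:(np.array(p,float)+.5)/5-.5+170
V=[(14,24,57),(14,-24,57),(-14,-24,57),(-14,24,57)]
g=fit(c,V,n([(334,22),(575,22),(574,160),(333,160)]),[449,-122,0]);print(g,w(c,n([(334,22),(575,22),(574,160),(333,160)]),57).round(1))
plan(g[0][0],g[0][1],20,g[0][2]-90)
E
```

```text
(array([ 448.2, -120.8,   -5.6]), np.float64(0.59)) [[ 464.5  -98.9   57. ]
 [ 459.9 -145.5   57. ]
 [ 431.8 -143.4   57. ]
 [ 436.5  -95.5   57. ]]
p [ 450.7 -112.5  167.8] a -95.91 t 10.57 w 70.3 gf 0.0 F [-0.6  1.3 -0.1] q7 -1.46 
 turn -0.005 lin [-0.17  0.85 14.78] tilt [ 0.0002 -0.0006  0.    ]
```

```bash
python3 -m pendant '[{"linear":[-0.17,0.85,2],"angular":[0,0,-0.005],"claw":0.75},{"linear":[0,0,3.5],"angular":[0,0,0],"claw":0.75},{"linear":[0,0,3],"angular":[0,0,0],"claw":0.75},{"linear":[0,0,2.5],"angular":[0,0,0],"claw":0.75},{"linear":[0,0,2],"angular":[0,0,0],"claw":0.75},{"linear":[0,0,1.75],"angular":[0,0,0],"claw":0.75},{"linear":[0,0,0],"angular":[0,0,0],"claw":0.75},{"linear":[0,0,0],"angular":[0,0,0],"claw":0.75}]'
python3 -m pendant '[{"linear":[0,0,0],"angular":[0,0,0],"claw":0.3},{"linear":[0,0,0],"angular":[0,0,0],"claw":0.3},{"linear":[0,0,0],"angular":[0,0,0],"claw":0.3},{"linear":[0,0,0],"angular":[0,0,0],"claw":0.3},{"linear":[0,0,0],"angular":[0,0,0],"claw":0.3},{"linear":[0,0,0],"angular":[0,0,0],"claw":0.3}]' 30
python3 -c "
from h import *
manip.capture('top')
plan(519,279.8,165,-3.8)"
```

```text
time: 11.23
tcp_pos: [447.5, -120.7, 19.8]
orientation: [[0.996, -0.085, -0.002], [-0.085, -0.996, 0.001], [-0.002, -0.0, -1.0]]
wrist_force: [-0.1, 0.0, 0.3]
grip_width: 70.4
gripper_force: 0.0
time: 11.73
tcp_pos: [448.8, -121.1, 21.2]
orientation: [[0.996, -0.087, 0.002], [-0.087, -0.996, -0.0], [0.002, 0.0, -1.0]]
wrist_force: [-0.9, -0.4, 8.0]
grip_width: 47.9
gripper_force: 30.0
p [ 448.7 -121.1   21.2] a -94.99 t 11.78 w 47.6 gf 30.0 F [-0.6 -0.5  7.2] q7 -1.43 
 turn -1.592 lin [ 40.47   4.35 -14.38] tilt [ 0.0003 -0.0019  0.    ]
```

```bash
python3 -m pendant '[{"linear":[0,0,-1],"angular":[0,0,0],"claw":0.3},{"linear":[0,0,-3],"angular":[0,0,0],"claw":0.3},{"linear":[0,0,-3.5],"angular":[0,0,0],"claw":0.3},{"linear":[0,0,-3.5],"angular":[0,0,0],"claw":0.3},{"linear":[0,0,-3.5],"angular":[0,0,0],"claw":0.3},{"linear":[0,0,0],"angular":[0,0,-0.1225],"claw":0.3},{"linear":[0,0,0],"angular":[0,0,-0.1225],"claw":0.3},{"linear":[0,0,0],"angular":[0,0,-0.1225],"claw":0.3}]'
python3 -m pendant '[{"linear":[0,0,0],"angular":[0,0,-0.1225],"claw":0.3},{"linear":[0,0,0],"angular":[0,0,-0.1225],"claw":0.3},{"linear":[0,0,0],"angular":[0,0,-0.1225],"claw":0.3},{"linear":[0,0,0],"angular":[0,0,-0.1225],"claw":0.3},{"linear":[0,0,0],"angular":[0,0,-0.1225],"claw":0.3},{"linear":[0,0,0],"angular":[0,0,-0.1225],"claw":0.3},{"linear":[0,0,0],"angular":[0,0,-0.1225],"claw":0.3},{"linear":[0,0,0],"angular":[0,0,-0.1225],"claw":0.3}]'
python3 -m pendant '[{"linear":[0,0,0],"angular":[0,0,-0.1225],"claw":0.3},{"linear":[0,0,0],"angular":[0,0,-0.1225],"claw":0.3},{"linear":[3.37,0.36,0],"angular":[0,0,0],"claw":0.3},{"linear":[3.37,0.36,0],"angular":[0,0,0],"claw":0.3},{"linear":[3.37,0.36,0],"angular":[0,0,0],"claw":0.3},{"linear":[3.37,0.36,0],"angular":[0,0,0],"claw":0.3},{"linear":[3.37,0.36,0],"angular":[0,0,0],"claw":0.3},{"linear":[3.37,0.36,0],"angular":[0,0,0],"claw":0.3}]'
python3 -m pendant '[{"linear":[3.37,0.36,0],"angular":[0,0,0],"claw":0.3},{"linear":[3.37,0.36,0],"angular":[0,0,0],"claw":0.3},{"linear":[3.37,0.36,0],"angular":[0,0,0],"claw":0.3},{"linear":[3.37,0.36,0],"angular":[0,0,0],"claw":0.3},{"linear":[3.37,0.36,0],"angular":[0,0,0],"claw":0.3},{"linear":[3.37,0.36,0],"angular":[0,0,0],"claw":0.3},{"linear":[0,0,0],"angular":[0,0,0],"claw":0.3},{"linear":[0,0,0],"angular":[0,0,0],"claw":0.3}]'
python3 - <<'E'
from h import *
c=snap("wrist","wr5"); plan(519,279.8,70,-3.8)
im=c["pixels"][150:270,150:350]; cv2.imwrite("pics/wr5c.png",cv2.resize(im[:,:,::-1],None,fx=4,fy=4,interpolation=cv2.INTER_CUBIC))
E
```

```text
time: 12.45
tcp_pos: [447.8, -120.8, 166.6]
orientation: [[0.959, 0.283, 0.001], [0.283, -0.959, -0.001], [0.001, 0.001, -1.0]]
wrist_force: [-0.3, -0.3, -3.8]
grip_width: 47.6
gripper_force: 30.0
time: 13.12
tcp_pos: [447.2, -121.0, 165.7]
orientation: [[0.3, 0.954, -0.001], [0.954, -0.3, -0.001], [-0.001, -0.001, -1.0]]
wrist_force: [-0.7, 1.1, -2.7]
grip_width: 48.1
gripper_force: 30.0
time: 13.78
tcp_pos: [482.1, 80.5, 165.7]
orientation: [[0.066, 0.998, -0.001], [0.998, -0.066, -0.001], [-0.001, -0.0, -1.0]]
wrist_force: [0.7, -0.5, -2.8]
grip_width: 47.6
gripper_force: 30.0
time: 14.45
tcp_pos: [516.4, 282.0, 165.3]
orientation: [[0.061, 0.998, -0.001], [0.998, -0.061, 0.0], [0.0, -0.001, -1.0]]
wrist_force: [0.9, -1.3, -2.7]
grip_width: 48.0
gripper_force: 30.0
p [516.6 279.5 165.1] a -3.66 t 14.5 w 47.9 gf 30.0 F [ 0.4  0.  -2.9] q7 -0.88 
 turn 0.002 lin [0.04 0.23 9.51] tilt [-0.001   0.0018  0.    ]
```

View pics/wr5c.png

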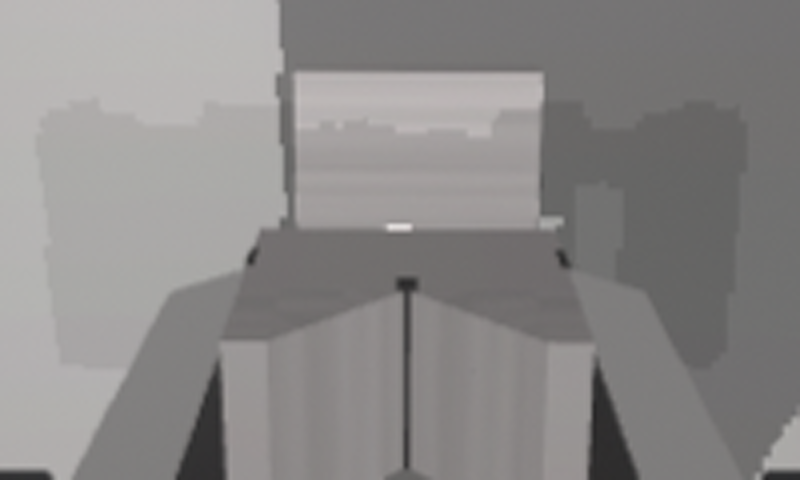

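The V-block is held upright between the fingers. Its top far edge runs (222,342)-(594,342) and its foot edge (262,230)-(556,230). The packing ahead has its far edge at (294,71)-(543,71) and its near edge around y=228.

```bash
python3 - <<'E'
from h import *
c=np.load("wr5.npz")
n=lambda p:(np.array(p,float)+.5)/4-.5+150
for h in (8,9.2):
  zf=165.1-h
  print(h,fit(c,[(-24,14,zf),(24,14,zf),(24,14,zf+45),(-24,14,zf+45)],n([(262,230),(556,230),(594,342),(222,342)]),[516,280,-.06]))
print(fit(c,[(-30,23,60),(30,23,60),(30,-23,60),(-30,-23,60)],n([(294,71),(543,71),(541,228),(295,228)]),[519,279,-.06]))
E
```

```text
8 (array([516.5, 282.7,  -3.5]), np.float64(1.4))
9.2 (array([516.4, 282.2,  -3.5]), np.float64(0.96))
(array([518.9, 281.7,  -3.5]), np.float64(4.63))
```

```bash
python3 - <<'E'
from h import *
n=lambda p:(np.array(p,float)+.5)/4-.5+150
c0=np.load("wr5.npz"); 
P=w(c0,n([(294,71),(543,71)]),60); print("far edge mid",P.mean(0).round(1), "ctr",(P.mean(0)[:2]-23*np.array([.066,.998])).round(1), c0["origin"])
for i in range(4):
  c=manip.capture("wrist"); s=manip.observe(); print(np.round(s["tcp_pos"],1),c["origin"].round(1), np.abs(c["pixels"].astype(int)-c0["pixels"]).mean().round(2))
E
```

```text
far edge mid [520.2 302.7  60. ] ctr [518.6 279.8] [520.973514   359.95913399 343.43413496]
[517.  278.2 165.1] [521.5 357.8 343. ] 3.78
[517.3 277.7 165.1] [522.  356.6 342.9] 5.07
[517.5 277.6 165.2] [522.3 356.1 343. ] 5.53
[517.7 277.8 165.3] [522.5 355.9 343.2] 5.72
```

```bash
python3 -m pendant '[{"linear":[0.2,0.1,2.5],"angular":[0,0,0],"claw":0.3},{"linear":[0,0,2.5],"angular":[0,0,0],"claw":0.3},{"linear":[0,0,2.2],"angular":[0,0,0],"claw":0.3},{"linear":[0,0,1.5],"angular":[0,0,0],"claw":0.3},{"linear":[0,0,0],"angular":[0,0,0],"claw":0.3},{"linear":[0,0,0],"angular":[0,0,0],"claw":0.3},{"linear":[0,0,0],"angular":[0,0,0],"claw":0.3},{"linear":[0,0,0],"angular":[0,0,0],"claw":0.3}]'
python3 -c "
from h import *
plan(518.7,279.8,70,-3.6)"
```

```text
time: 15.37
tcp_pos: [519.8, 282.1, 79.8]
orientation: [[0.066, 0.998, 0.002], [0.998, -0.066, 0.001], [0.001, 0.002, -1.0]]
wrist_force: [-1.1, 0.1, -2.4]
grip_width: 48.0
gripper_force: 30.0
p [519.8 282.1  79.8] a -3.79 t 15.37 w 48.0 gf 30.0 F [-1.1  0.1 -2.4] q7 -0.94 
 turn -0.003 lin [-0.23 -0.09  0.98] tilt [ 0.0022 -0.0015  0.    ]
```

```bash
python3 -m pendant '[{"linear":[-0.2,-0.08,0.5],"angular":[0,0,0],"claw":0.3},{"linear":[0,0,0.2],"angular":[0,0,0],"claw":0.3},{"linear":[0,0,0],"angular":[0,0,0],"claw":0.3},{"linear":[0,0,0],"angular":[0,0,0],"claw":0.3},{"linear":[0,0,0],"angular":[0,0,0],"claw":0.3},{"linear":[0,0,0],"angular":[0,0,0],"claw":0.3}]'
python3 -c "
from h import *
for i in range(5):
  plan(518.7,279.8,70,-3.6); manip.capture('top')"
```

```text
time: 15.87
tcp_pos: [517.8, 279.9, 71.4]
orientation: [[0.065, 0.998, 0.0], [0.998, -0.065, 0.0], [0.0, 0.0, -1.0]]
wrist_force: [0.3, 0.4, -3.7]
grip_width: 47.7
gripper_force: 30.0
p [517.8 279.9  71.4] a -3.75 t 15.87 w 47.7 gf 30.0 F [ 0.3  0.4 -3.7] q7 -0.95 
 turn -0.003 lin [-0.01  0.09  0.14] tilt [ 0.0002 -0.0002  0.    ]
p [517.8 279.9  71.4] a -3.75 t 15.92 w 47.9 gf 30.0 F [ 0.3  0.3 -3.2] q7 -0.95 
 turn -0.003 lin [-0.01  0.09  0.14] tilt [ 0.0002 -0.0002 -0.    ]
p [517.8 279.9  71.4] a -3.75 t 15.97 w 48.1 gf 30.0 F [-0.3 -0.2 -2.5] q7 -0.95 
 turn -0.003 lin [-0.01  0.09  0.14] tilt [ 0.0002 -0.0002  0.    ]
p [517.8 279.9  71.3] a -3.75 t 16.02 w 47.8 gf 30.0 F [-0.8 -0.4 -2. ] q7 -0.95 
 turn -0.003 lin [0.   0.09 0.13] tilt [ 0.0001 -0.      0.    ]
p [517.8 279.9  71.3] a -3.75 t 16.07 w 47.8 gf 30.0 F [-0.5  0.6 -2.2] q7 -0.95 
 turn -0.003 lin [-0.    0.09  0.13] tilt [ 0.0001 -0.0001  0.    ]
```

```bash
python3 -m pendant '[{"linear":[0,0.08,0.1],"angular":[0,0,0],"claw":0.3},{"linear":[0,0,0.05],"angular":[0,0,0],"claw":0.3},{"linear":[0,0,0],"angular":[0,0,0],"claw":0.3},{"linear":[0,0,0],"angular":[0,0,0],"claw":0.3},{"linear":[0,0,0],"angular":[0,0,0],"claw":0.3}]'
python3 -m pendant '[{"linear":[0,0,0.05],"angular":[0,0,0],"claw":0.3},{"linear":[0,0,0],"angular":[0,0,0],"claw":0.3},{"linear":[0,0,0],"angular":[0,0,0],"claw":0.3}]'
python3 -m pendant '[{"linear":[0,0,0.05],"angular":[0,0,0],"claw":0.3},{"linear":[0,0,0],"angular":[0,0,0],"claw":0.3},{"linear":[0,0,0],"angular":[0,0,0],"claw":0.3}]'
python3 -c "
from h import *
plan(518.7,279.8,70,-3.6)"
```

```text
time: 16.53
tcp_pos: [518.6, 279.8, 69.8]
orientation: [[0.065, 0.998, -0.0], [0.998, -0.065, -0.0], [-0.0, -0.0, -1.0]]
wrist_force: [-0.5, -0.3, -2.4]
grip_width: 47.9
gripper_force: 30.0
time: 16.78
tcp_pos: [518.6, 279.8, 69.4]
orientation: [[0.065, 0.998, 0.0], [0.998, -0.065, 0.0], [0.0, 0.0, -1.0]]
wrist_force: [-0.4, -0.1, -2.1]
grip_width: 47.9
gripper_force: 30.0
time: 17.03
tcp_pos: [518.6, 279.8, 69.3]
orientation: [[0.065, 0.998, 0.0], [0.998, -0.065, 0.0], [0.0, 0.0, -1.0]]
wrist_force: [-1.5, -1.4, 4.1]
grip_width: 47.8
gripper_force: 30.0
p [518.6 279.8  69.3] a -3.75 t 17.03 w 47.8 gf 30.0 F [-1.5 -1.4  4.1] q7 -0.95 
 turn -0.003 lin [ 0.    0.01 -0.07] tilt [ 0.0003 -0.     -0.    ]
```

```bash
python3 -m pendant '[{"linear":[0,0,0],"angular":[0,0,0],"claw":0.75},{"linear":[0,0,0],"angular":[0,0,0],"claw":0.75},{"linear":[0,0,0],"angular":[0,0,0],"claw":0.75},{"linear":[0,0,-1.5],"angular":[0,0,0],"claw":0.75},{"linear":[0,0,-3],"angular":[0,0,0],"claw":0.75},{"linear":[0,0,-3],"angular":[0,0,0],"claw":0.75},{"linear":[0,0,-2.5],"angular":[0,0,0],"claw":0.75},{"linear":[-2,-0.15,0],"angular":[0,0,0],"claw":0.75}]'
python3 -m pendant '[{"linear":[-3.6,-0.24,0],"angular":[0,0,0],"claw":0.75},{"linear":[-3.6,-0.24,0],"angular":[0,0,0],"claw":0.75},{"linear":[-3.6,-0.24,0],"angular":[0,0,0],"claw":0.75},{"linear":[-3.6,-0.24,0],"angular":[0,0,0],"claw":0.75},{"linear":[-3.6,-0.24,0],"angular":[0,0,0],"claw":0.75},{"linear":[-3.6,-0.24,0],"angular":[0,0,0],"claw":0.75},{"linear":[-3.6,-0.24,0],"angular":[0,0,0],"claw":0.75},{"linear":[-3.6,-0.24,0],"angular":[0,0,0],"claw":0.75}]'
python3 -m pendant '[{"linear":[-3.6,-0.24,0],"angular":[0,0,0],"claw":0.75},{"linear":[-3.6,-0.24,0],"angular":[0,0,0],"claw":0.75},{"linear":[-3.6,-0.24,0],"angular":[0,0,0],"claw":0.75},{"linear":[-3.6,-0.24,0],"angular":[0,0,0],"claw":0.75},{"linear":[-3.6,-0.24,0],"angular":[0,0,0],"claw":0.75},{"linear":[-3.6,-0.24,0],"angular":[0,0,0],"claw":0.75},{"linear":[-3.6,-0.24,0],"angular":[0,0,0],"claw":0.75},{"linear":[-3.6,-0.24,0],"angular":[0,0,0],"claw":0.75}]'
python3 -m pendant '[{"linear":[0,0,0],"angular":[0,0,0.119],"claw":0.75},{"linear":[0,0,0],"angular":[0,0,0.119],"claw":0.75},{"linear":[0,0,0],"angular":[0,0,0.119],"claw":0.75},{"linear":[0,0,0],"angular":[0,0,0.119],"claw":0.75},{"linear":[0,0,0],"angular":[0,0,0.119],"claw":0.75},{"linear":[0,0,0],"angular":[0,0,0.119],"claw":0.75},{"linear":[0,0,0],"angular":[0,0,0.119],"claw":0.75},{"linear":[0,0,0],"angular":[0,0,0.119],"claw":0.75}]'
python3 -m pendant '[{"linear":[0,0,0],"angular":[0,0,0.119],"claw":0.75},{"linear":[0,0,0],"angular":[0,0,0.119],"claw":0.75},{"linear":[0,0,0],"angular":[0,0,0.119],"claw":0.75},{"linear":[0,0,0],"angular":[0,0,0.119],"claw":0.75},{"linear":[0,0,0],"angular":[0,0,0.119],"claw":0.75},{"linear":[0,0,0],"angular":[0,0,0.119],"claw":0.75},{"linear":[0,0,0],"angular":[0,0,0.119],"claw":0.75},{"linear":[0,0,0],"angular":[0,0,0],"claw":0.75}]'
python3 -c "
from h import *
plan(437.3,-330.2,20,-106.2)"
```

```text
time: 17.7
tcp_pos: [518.6, 266.6, 174.1]
orientation: [[0.061, 0.998, 0.009], [0.998, -0.061, 0.009], [0.01, 0.009, -1.0]]
wrist_force: [-0.2, 0.6, 0.8]
grip_width: 70.4
gripper_force: 0.0
time: 18.37
tcp_pos: [477.5, -27.9, 168.9]
orientation: [[0.065, 0.998, 0.001], [0.998, -0.065, -0.0], [-0.0, 0.001, -1.0]]
wrist_force: [0.3, -1.2, -0.3]
grip_width: 70.7
gripper_force: 0.0
time: 19.03
tcp_pos: [439.3, -314.3, 168.8]
orientation: [[0.066, 0.998, 0.001], [0.998, -0.066, -0.0], [-0.0, 0.001, -1.0]]
wrist_force: [0.8, -0.1, -0.2]
grip_width: 70.2
gripper_force: 0.0
time: 19.7
tcp_pos: [439.9, -312.4, 168.7]
orientation: [[0.854, 0.521, 0.0], [0.521, -0.854, -0.0], [0.0, 0.0, -1.0]]
wrist_force: [0.1, -0.4, 0.7]
grip_width: 70.3
gripper_force: 0.0
time: 20.37
tcp_pos: [439.9, -312.3, 168.7]
orientation: [[0.96, -0.279, -0.0], [-0.279, -0.96, -0.0], [0.0, 0.0, -1.0]]
wrist_force: [-0.1, 0.3, -0.4]
grip_width: 70.4
gripper_force: 0.0
p [ 439.9 -312.3  168.7] a -106.18 t 20.37 w 70.4 gf 0.0 F [-0.1  0.3 -0.4] q7 -1.22 
 turn 0.0 lin [ 0.25  1.79 14.87] tilt [ 0.0005 -0.0001  0.    ]
```

```bash
python3 -m pendant '[{"linear":[0.25,1.79,2],"angular":[0,0,0],"claw":0.75},{"linear":[0,0,3.5],"angular":[0,0,0],"claw":0.75},{"linear":[0,0,3],"angular":[0,0,0],"claw":0.75},{"linear":[0,0,2.5],"angular":[0,0,0],"claw":0.75},{"linear":[0,0,2],"angular":[0,0,0],"claw":0.75},{"linear":[0,0,1.8],"angular":[0,0,0],"claw":0.75},{"linear":[0,0,0],"angular":[0,0,0],"claw":0.75},{"linear":[0,0,0],"angular":[0,0,0],"claw":0.75}]'
python3 -m pendant '[{"linear":[0,0,0],"angular":[0,0,0],"claw":0.3},{"linear":[0,0,0],"angular":[0,0,0],"claw":0.3},{"linear":[0,0,0],"angular":[0,0,0],"claw":0.3},{"linear":[0,0,0],"angular":[0,0,0],"claw":0.3},{"linear":[0,0,0],"angular":[0,0,0],"claw":0.3},{"linear":[0,0,0],"angular":[0,0,0],"claw":0.3},{"linear":[0,0,0],"angular":[0,0,0],"claw":0.3},{"linear":[0,0,0],"angular":[0,0,0],"claw":0.3}]' 30
python3 -c "
from h import *
plan(513,195,165,-3.8)"
```

```text
time: 21.03
tcp_pos: [436.8, -329.8, 20.2]
orientation: [[0.962, -0.274, -0.001], [-0.274, -0.962, 0.001], [-0.002, -0.001, -1.0]]
wrist_force: [0.6, -0.9, 1.2]
grip_width: 70.6
gripper_force: 0.0
time: 21.7
tcp_pos: [437.9, -331.0, 21.9]
orientation: [[0.961, -0.276, 0.002], [-0.276, -0.961, -0.001], [0.002, 0.001, -1.0]]
wrist_force: [-0.0, -0.6, 7.2]
grip_width: 48.0
gripper_force: 30.0
p [ 437.9 -331.    21.9] a -106.02 t 21.7 w 48.0 gf 30.0 F [-0.  -0.6  7.2] q7 -1.17 
 turn -1.784 lin [ 52.98   4.   -14.31] tilt [ 0.0009 -0.0021 -0.    ]
```

```bash
python3 -m pendant '[{"linear":[0,0,-1],"angular":[0,0,0],"claw":0.3},{"linear":[0,0,-3],"angular":[0,0,0],"claw":0.3},{"linear":[0,0,-3.5],"angular":[0,0,0],"claw":0.3},{"linear":[0,0,-3.5],"angular":[0,0,0],"claw":0.3},{"linear":[0,0,-3.5],"angular":[0,0,0],"claw":0.3},{"linear":[0,0,0],"angular":[0,0,-0.119],"claw":0.3},{"linear":[0,0,0],"angular":[0,0,-0.119],"claw":0.3},{"linear":[0,0,0],"angular":[0,0,-0.119],"claw":0.3}]'
python3 -m pendant '[{"linear":[0,0,0],"angular":[0,0,-0.119],"claw":0.3},{"linear":[0,0,0],"angular":[0,0,-0.119],"claw":0.3},{"linear":[0,0,0],"angular":[0,0,-0.119],"claw":0.3},{"linear":[0,0,0],"angular":[0,0,-0.119],"claw":0.3},{"linear":[0,0,0],"angular":[0,0,-0.119],"claw":0.3},{"linear":[0,0,0],"angular":[0,0,-0.119],"claw":0.3},{"linear":[0,0,0],"angular":[0,0,-0.119],"claw":0.3},{"linear":[0,0,0],"angular":[0,0,-0.119],"claw":0.3}]'
python3 -m pendant '[{"linear":[0,0,0],"angular":[0,0,-0.119],"claw":0.3},{"linear":[0,0,0],"angular":[0,0,-0.119],"claw":0.3},{"linear":[0,0,0],"angular":[0,0,-0.119],"claw":0.3},{"linear":[0,0,0],"angular":[0,0,-0.119],"claw":0.3},{"linear":[3.3,0.25,0],"angular":[0,0,0],"claw":0.3},{"linear":[3.3,0.25,0],"angular":[0,0,0],"claw":0.3},{"linear":[3.3,0.25,0],"angular":[0,0,0],"claw":0.3},{"linear":[3.3,0.25,0],"angular":[0,0,0],"claw":0.3}]'
python3 -m pendant '[{"linear":[3.3,0.25,0],"angular":[0,0,0],"claw":0.3},{"linear":[3.3,0.25,0],"angular":[0,0,0],"claw":0.3},{"linear":[3.3,0.25,0],"angular":[0,0,0],"claw":0.3},{"linear":[3.3,0.25,0],"angular":[0,0,0],"claw":0.3},{"linear":[3.3,0.25,0],"angular":[0,0,0],"claw":0.3},{"linear":[3.3,0.25,0],"angular":[0,0,0],"claw":0.3},{"linear":[3.3,0.25,0],"angular":[0,0,0],"claw":0.3},{"linear":[3.3,0.25,0],"angular":[0,0,0],"claw":0.3}]'
python3 -m pendant '[{"linear":[3.3,0.25,0],"angular":[0,0,0],"claw":0.3},{"linear":[3.3,0.25,0],"angular":[0,0,0],"claw":0.3},{"linear":[3.0,0.25,0],"angular":[0,0,0],"claw":0.3},{"linear":[0,0,0],"angular":[0,0,0],"claw":0.3},{"linear":[0,0,0],"angular":[0,0,0],"claw":0.3},{"linear":[0,0,0],"angular":[0,0,0],"claw":0.3},{"linear":[0,0,0],"angular":[0,0,0],"claw":0.3},{"linear":[0,0,0],"angular":[0,0,0],"claw":0.3}]'
python3 - <<'E'
from h import *
manip.capture("top");manip.capture("top")
plan(513,195,70,-3.75); c=snap("wrist","wr6"); plan(513,195,70,-3.75)
im=c["pixels"][120:270,150:350]; cv2.imwrite("pics/wr6c.png",cv2.resize(im[:,:,::-1],None,fx=4,fy=4,interpolation=cv2.INTER_CUBIC))
E
```

```text
time: 22.37
tcp_pos: [436.8, -329.8, 166.8]
orientation: [[0.997, 0.083, 0.0], [0.083, -0.997, -0.0], [0.0, 0.0, -1.0]]
wrist_force: [-0.9, 0.1, -3.5]
grip_width: 48.0
gripper_force: 30.0
time: 23.03
tcp_pos: [436.2, -329.8, 165.8]
orientation: [[0.51, 0.86, -0.002], [0.86, -0.51, 0.0], [-0.0, -0.002, -1.0]]
wrist_force: [-0.6, 0.4, -3.7]
grip_width: 47.7
gripper_force: 30.0
time: 23.7
tcp_pos: [454.7, -198.0, 165.8]
orientation: [[0.067, 0.998, -0.002], [0.998, -0.067, -0.0], [-0.0, -0.002, -1.0]]
wrist_force: [0.8, -0.0, -3.7]
grip_width: 47.8
gripper_force: 30.0
time: 24.37
tcp_pos: [492.2, 64.0, 165.9]
orientation: [[0.065, 0.998, -0.001], [0.998, -0.065, -0.001], [-0.001, -0.001, -1.0]]
wrist_force: [1.6, 0.2, -3.2]
grip_width: 47.8
gripper_force: 30.0
time: 25.03
tcp_pos: [506.6, 156.4, 165.7]
orientation: [[0.068, 0.998, -0.001], [0.998, -0.068, -0.001], [-0.001, -0.0, -1.0]]
wrist_force: [-0.9, -1.0, -3.9]
grip_width: 47.9
gripper_force: 30.0
p [506.8 157.  165.8] a -3.86 t 25.13 w 47.9 gf 30.0 F [-0.4  0.6 -3.8] q7 -0.71 
 turn -0.002 lin [3.83 0.37 9.58] tilt [-0.0001  0.0006  0.    ]
p [506.8 157.2 165.8] a -3.84 t 25.18 w 47.9 gf 30.0 F [-0.8 -0.2 -4.1] q7 -0.71 
 turn -0.002 lin [3.81 0.37 9.58] tilt [-0.0001  0.0004 -0.    ]
```

View pics/wr6c.png

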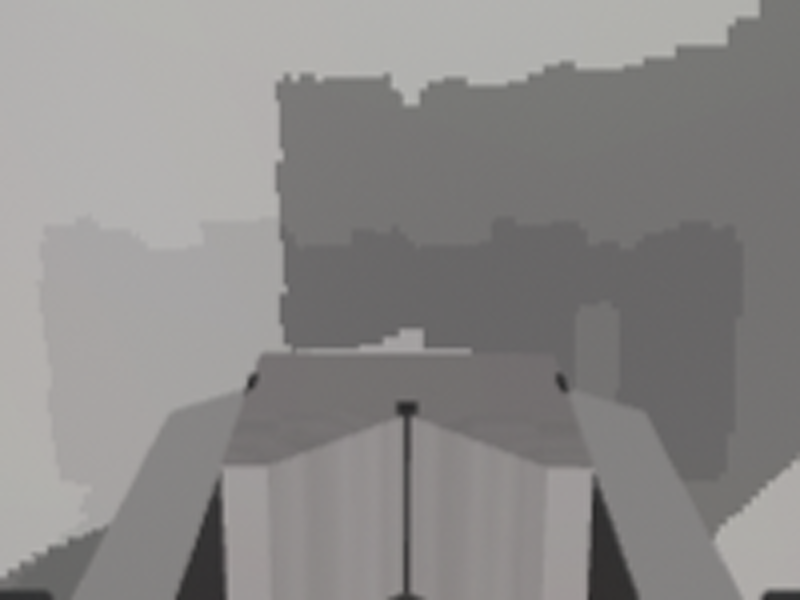

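The second V-block is held upright and in the same place in the fingers as the first, with its foot edge at y=352 and its top edge at y=466. On to the thick spot at (513,195).

```bash
python3 -m pendant '[{"linear":[1.9,0.18,0],"angular":[0,0,0],"claw":0.3},{"linear":[1.9,0.18,2],"angular":[0,0,0],"claw":0.3},{"linear":[0,0,3],"angular":[0,0,0],"claw":0.3},{"linear":[0,0,2.5],"angular":[0,0,0],"claw":0.3},{"linear":[0,0,1.5],"angular":[0,0,0],"claw":0.3},{"linear":[0,0,0.5],"angular":[0,0,0],"claw":0.3},{"linear":[0,0,0],"angular":[0,0,0],"claw":0.3},{"linear":[0,0,0],"angular":[0,0,0],"claw":0.3}]'
python3 -m pendant '[{"linear":[0,0,0],"angular":[0,0,0],"claw":0.3},{"linear":[0,0,0],"angular":[0,0,0],"claw":0.3},{"linear":[0,0,0],"angular":[0,0,0],"claw":0.3},{"linear":[0,0,0],"angular":[0,0,0],"claw":0.3}]'
python3 -c "
from h import *
plan(513,195,60,-3.75)"
```

```text
time: 25.85
tcp_pos: [513.5, 196.0, 71.4]
orientation: [[0.066, 0.998, 0.001], [0.998, -0.066, 0.0], [0.001, 0.001, -1.0]]
wrist_force: [-0.3, 0.6, -3.0]
grip_width: 47.8
gripper_force: 30.0
time: 26.18
tcp_pos: [513.4, 196.0, 71.6]
orientation: [[0.066, 0.998, 0.001], [0.998, -0.066, 0.0], [0.001, 0.001, -1.0]]
wrist_force: [0.2, -0.1, -3.4]
grip_width: 48.0
gripper_force: 30.0
p [513.4 196.   71.6] a -3.77 t 26.18 w 48.0 gf 30.0 F [ 0.2 -0.1 -3.4] q7 -0.85 
 turn -0.0 lin [-0.1  -0.03  1.16] tilt [ 0.0013 -0.0005  0.    ]
```

```bash
python3 -m pendant '[{"linear":[-0.08,-0.03,0.6],"angular":[0,0,0],"claw":0.3},{"linear":[0,0,0.4],"angular":[0,0,0],"claw":0.3},{"linear":[0,0,0],"angular":[0,0,0],"claw":0.3},{"linear":[0,0,0],"angular":[0,0,0],"claw":0.3},{"linear":[0,0,0],"angular":[0,0,0],"claw":0.3}]'
python3 -m pendant '[{"linear":[0,0,0.1],"angular":[0,0,0],"claw":0.3},{"linear":[0,0,0],"angular":[0,0,0],"claw":0.3},{"linear":[0,0,0],"angular":[0,0,0],"claw":0.3}]'
python3 -m pendant '[{"linear":[0,0,0.05],"angular":[0,0,0],"claw":0.3},{"linear":[0,0,0],"angular":[0,0,0],"claw":0.3},{"linear":[0,0,0],"angular":[0,0,0],"claw":0.3}]'
python3 -c "
from h import *
plan(513,195,60,-3.75)"
```

```text
time: 26.6
tcp_pos: [512.3, 195.1, 60.5]
orientation: [[0.065, 0.998, -0.001], [0.998, -0.065, -0.0], [-0.0, -0.001, -1.0]]
wrist_force: [0.1, -0.3, -3.1]
grip_width: 47.8
gripper_force: 30.0
time: 26.85
tcp_pos: [512.5, 195.2, 60.0]
orientation: [[0.065, 0.998, 0.0], [0.998, -0.065, 0.0], [0.0, 0.0, -1.0]]
wrist_force: [-1.4, -0.5, -0.9]
grip_width: 47.8
gripper_force: 30.0
time: 27.1
tcp_pos: [512.5, 195.2, 59.9]
orientation: [[0.065, 0.998, 0.0], [0.998, -0.065, -0.0], [-0.0, 0.0, -1.0]]
wrist_force: [-2.6, -0.7, 6.3]
grip_width: 48.0
gripper_force: 30.0
p [512.5 195.2  59.9] a -3.75 t 27.1 w 48.0 gf 30.0 F [-2.6 -0.7  6.3] q7 -0.85 
 turn -0.0 lin [-0.02  0.05 -0.01] tilt [0.0004 0.     0.    ]
```

```bash
python3 -m pendant '[{"linear":[0,0,0],"angular":[0,0,0],"claw":0.75},{"linear":[0,0,0],"angular":[0,0,0],"claw":0.75},{"linear":[0,0,0],"angular":[0,0,0],"claw":0.75},{"linear":[0,0,-1.5],"angular":[0,0,0],"claw":0.75},{"linear":[0,0,-3],"angular":[0,0,0],"claw":0.75},{"linear":[0,0,-3],"angular":[0,0,0],"claw":0.75},{"linear":[0,0,-3],"angular":[0,0,0],"claw":0.75},{"linear":[0,0,-1.5],"angular":[0,0,0],"claw":0.75}]'
python3 -m pendant '[{"linear":[-3.5,0,0],"angular":[0,0,0],"claw":0.75},{"linear":[-3.5,0,0],"angular":[0,0,0],"claw":0.75},{"linear":[-3.5,0,0],"angular":[0,0,0],"claw":0.75},{"linear":[-3.5,0,0],"angular":[0,0,0],"claw":0.75},{"linear":[-3.5,0,0],"angular":[0,0,0],"claw":0.75},{"linear":[-3.5,0,0],"angular":[0,0,0],"claw":0.75},{"linear":[-3.5,0,0],"angular":[0,0,0],"claw":0.75},{"linear":[-3.5,0,0],"angular":[0,0,0],"claw":0.75}]'
python3 -m pendant '[{"linear":[-3.5,0,0],"angular":[0,0,0],"claw":0.75},{"linear":[-3.5,0,0],"angular":[0,0,0],"claw":0.75},{"linear":[-3.5,0,0],"angular":[0,0,0],"claw":0.75},{"linear":[-3.5,0,0],"angular":[0,0,0],"claw":0.75},{"linear":[0,0,0],"angular":[0,0,0.1225],"claw":0.75},{"linear":[0,0,0],"angular":[0,0,0.1225],"claw":0.75},{"linear":[0,0,0],"angular":[0,0,0.1225],"claw":0.75},{"linear":[0,0,0],"angular":[0,0,0.1225],"claw":0.75}]'
python3 -m pendant '[{"linear":[0,0,0],"angular":[0,0,0.1225],"claw":0.75},{"linear":[0,0,0],"angular":[0,0,0.1225],"claw":0.75},{"linear":[0,0,0],"angular":[0,0,0.1225],"claw":0.75},{"linear":[0,0,0],"angular":[0,0,0.1225],"claw":0.75},{"linear":[0,0,0],"angular":[0,0,0.1225],"claw":0.75},{"linear":[0,0,0],"angular":[0,0,0.1225],"claw":0.75},{"linear":[0,0,0],"angular":[0,0,0.1225],"claw":0.75},{"linear":[0,0,0],"angular":[0,0,0.1225],"claw":0.75}]'
python3 -m pendant '[{"linear":[0,0,0],"angular":[0,0,0.1225],"claw":0.75},{"linear":[0,0,0],"angular":[0,0,0.1225],"claw":0.75},{"linear":[0,0,0],"angular":[0,0,0],"claw":0.75},{"linear":[0,0,0],"angular":[0,0,0],"claw":0.75},{"linear":[0,0,0],"angular":[0,0,0],"claw":0.75}]'
python3 - <<'E'
from h import *
plan(485.9,-225,15,-102); c=snap("wrist","wr7"); plan(485.9,-225,15,-102)
cv2.imwrite("pics/wr7c.png",cv2.resize(c["pixels"][100:300,140:380][:,:,::-1],None,fx=3,fy=3,interpolation=cv2.INTER_CUBIC))
E
```

```text
time: 27.77
tcp_pos: [514.1, 196.1, 182.6]
orientation: [[0.065, 0.998, 0.004], [0.998, -0.065, 0.002], [0.002, 0.004, -1.0]]
wrist_force: [0.6, 0.3, -0.1]
grip_width: 70.6
gripper_force: 0.0
time: 28.43
tcp_pos: [494.1, -86.0, 179.4]
orientation: [[0.065, 0.998, 0.001], [0.998, -0.065, -0.0], [-0.0, 0.001, -1.0]]
wrist_force: [-0.0, 0.2, -0.6]
grip_width: 70.4
gripper_force: 0.0
time: 29.1
tcp_pos: [485.0, -224.5, 179.1]
orientation: [[0.533, 0.846, 0.0], [0.846, -0.533, 0.0], [0.0, 0.0, -1.0]]
wrist_force: [-0.3, 0.1, 0.8]
grip_width: 70.4
gripper_force: 0.0
time: 29.77
tcp_pos: [485.2, -224.0, 179.2]
orientation: [[1.0, 0.029, 0.0], [0.029, -1.0, -0.0], [0.0, 0.0, -1.0]]
wrist_force: [0.7, 0.6, 0.1]
grip_width: 70.6
gripper_force: 0.0
time: 30.18
tcp_pos: [485.1, -223.8, 179.2]
orientation: [[0.979, -0.205, 0.0], [-0.205, -0.979, 0.0], [0.0, -0.0, -1.0]]
wrist_force: [0.4, -0.2, 0.2]
grip_width: 70.6
gripper_force: 0.0
p [ 485.1 -223.8  179.2] a -101.82 t 30.18 w 70.6 gf 0.0 F [ 0.4 -0.2  0.2] q7 -1.35 
 turn 0.003 lin [ 0.1   0.1  16.42] tilt [-0. -0.  0.]
p [ 485.1 -223.9  179.2] a -101.87 t 30.23 w 70.4 gf 0.0 F [-1.3 -0.   0.3] q7 -1.36 
 turn 0.002 lin [ 0.1   0.09 16.42] tilt [-0.0001 -0.0001  0.    ]
```

View pics/wr7c.png

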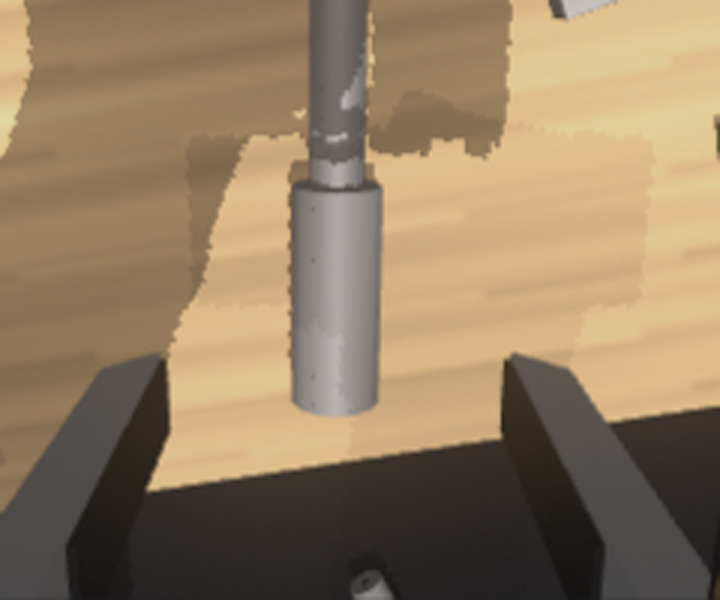

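The shaft is almost parallel to the tool's x axis. The step runs (293,188)-(382,188) and the thick end is near (292,402)-(379,402).

```bash
python3 - <<'E'
from h import *
c=np.load("wr7.npz")
n=lambda p:(np.array(p,float)+.5)/3-.5+[140,100]
P=w(c,n([(293,188),(382,188),(292,402),(379,402)]),29);m=np.array([P[:2].mean(0),P[2:].mean(0)]);d=m[0]-m[1];print(P.round(1),m.round(1),np.linalg.norm(d),np.degrees(np.arctan2(d[1],d[0])))
u=d/np.linalg.norm(d); g=m[0]-17*u; print(g); plan(g[0],g[1],15,-102)
E
```

```text
[[ 504.6 -211.8   29. ]
 [ 497.9 -243.6   29. ]
 [ 422.2 -193.1   29. ]
 [ 415.3 -226.3   29. ]] [[ 501.2 -227.7   29. ]
 [ 418.8 -209.7   29. ]] 84.40077637228849 -12.312900489566095
[ 484.62416247 -224.09781629   29.        ]
p [ 485.1 -223.9  179.2] a -101.87 t 30.23 w 70.4 gf 0.0 F [-1.3 -0.   0.3] q7 -1.36 
 turn 0.002 lin [-0.04  0.03 16.42] tilt [-0.0001 -0.0001  0.    ]
```

```bash
python3 -m pendant '[{"linear":[0,0,2],"angular":[0,0,0.006],"claw":0.75},{"linear":[0,0,3.5],"angular":[0,0,0],"claw":0.75},{"linear":[0,0,3.5],"angular":[0,0,0],"claw":0.75},{"linear":[0,0,3],"angular":[0,0,0],"claw":0.75},{"linear":[0,0,2],"angular":[0,0,0],"claw":0.75},{"linear":[0,0,1.5],"angular":[0,0,0],"claw":0.75},{"linear":[0,0,0.8],"angular":[0,0,0],"claw":0.75},{"linear":[0,0,0],"angular":[0,0,0],"claw":0.75}]'
python3 -m pendant '[{"linear":[0,0,0],"angular":[0,0,0],"claw":0.75},{"linear":[0,0,0],"angular":[0,0,0],"claw":0.75}]'
python3 -c "
from h import *
plan(485,-224,15,-102.2)"
```

```text
time: 30.9
tcp_pos: [484.0, -223.5, 14.7]
orientation: [[0.977, -0.213, -0.003], [-0.213, -0.977, 0.002], [-0.003, -0.001, -1.0]]
wrist_force: [-0.8, 0.4, 0.4]
grip_width: 70.2
gripper_force: 0.0
time: 31.07
tcp_pos: [485.9, -224.4, 17.3]
orientation: [[0.977, -0.214, 0.002], [-0.214, -0.977, -0.001], [0.002, 0.0, -1.0]]
wrist_force: [0.3, -0.7, 1.3]
grip_width: 70.5
gripper_force: 0.0
p [ 485.9 -224.4   17.3] a -102.34 t 31.07 w 70.5 gf 0.0 F [ 0.3 -0.7  1.3] q7 -1.35 
 turn -0.002 lin [-0.09 -0.02  0.23] tilt [ 0.0002 -0.0019 -0.    ]
```

```bash
python3 -m pendant '[{"linear":[-0.05,0,0.15],"angular":[0,0,0],"claw":0.75},{"linear":[0,0,0],"angular":[0,0,0],"claw":0.2},{"linear":[0,0,0],"angular":[0,0,0],"claw":0.2},{"linear":[0,0,0],"angular":[0,0,0],"claw":0.2},{"linear":[0,0,0],"angular":[0,0,0],"claw":0.2},{"linear":[0,0,0],"angular":[0,0,0],"claw":0.2},{"linear":[0,0,0],"angular":[0,0,0],"claw":0.2},{"linear":[0,0,0],"angular":[0,0,0],"claw":0.2}]' 50
python3 -m pendant '[{"linear":[0,0,0],"angular":[0,0,0],"claw":0.2},{"linear":[0,0,0],"angular":[0,0,0],"claw":0.2},{"linear":[0,0,0],"angular":[0,0,0],"claw":0.2},{"linear":[0,0,0],"angular":[0,0,0],"claw":0.2}]'
python3 -c "
from h import *
plan(514.4,220.6,200,-3.9)"
```

```text
time: 31.73
tcp_pos: [484.6, -224.1, 14.9]
orientation: [[0.977, -0.214, 0.0], [-0.214, -0.977, -0.0], [0.0, 0.0, -1.0]]
wrist_force: [-1.1, -0.5, 1.3]
grip_width: 32.7
gripper_force: 50.0
time: 32.07
tcp_pos: [484.6, -224.1, 14.9]
orientation: [[0.977, -0.214, 0.0], [-0.214, -0.977, -0.0], [0.0, 0.0, -1.0]]
wrist_force: [-0.4, -1.6, 1.3]
grip_width: 32.9
gripper_force: 50.0
p [ 484.6 -224.1   14.9] a -102.37 t 32.07 w 32.9 gf 50.0 F [-0.4 -1.6  1.3] q7 -1.35 
 turn -1.719 lin [ 44.57  -0.05 -18.51] tilt [ 0.0002 -0.0002 -0.    ]
```

```bash
python3 -m pendant '[{"linear":[0,0,-1],"angular":[0,0,0],"claw":0.2},{"linear":[0,0,-2],"angular":[0,0,0],"claw":0.2},{"linear":[0,0,-3],"angular":[0,0,0],"claw":0.2},{"linear":[0,0,-3.5],"angular":[0,0,0],"claw":0.2},{"linear":[0,0,-3.5],"angular":[0,0,0],"claw":0.2},{"linear":[0,0,-3.5],"angular":[0,0,0],"claw":0.2},{"linear":[0,0,-2],"angular":[0,0,0],"claw":0.2},{"linear":[0,0,0],"angular":[0,0,0],"claw":0.2}]'
python3 -m pendant '[{"linear":[0,0,0],"angular":[0,0,-0.08],"claw":0.2},{"linear":[0,0,0],"angular":[0,0,-0.115],"claw":0.2},{"linear":[0,0,0],"angular":[0,0,-0.115],"claw":0.2},{"linear":[0,0,0],"angular":[0,0,-0.115],"claw":0.2},{"linear":[0,0,0],"angular":[0,0,-0.115],"claw":0.2},{"linear":[0,0,0],"angular":[0,0,-0.115],"claw":0.2},{"linear":[0,0,0],"angular":[0,0,-0.115],"claw":0.2},{"linear":[0,0,0],"angular":[0,0,-0.115],"claw":0.2}]'
python3 -m pendant '[{"linear":[0,0,0],"angular":[0,0,-0.115],"claw":0.2},{"linear":[0,0,0],"angular":[0,0,-0.115],"claw":0.2},{"linear":[0,0,0],"angular":[0,0,-0.115],"claw":0.2},{"linear":[0,0,0],"angular":[0,0,-0.115],"claw":0.2},{"linear":[0,0,0],"angular":[0,0,-0.115],"claw":0.2},{"linear":[0,0,0],"angular":[0,0,-0.115],"claw":0.2},{"linear":[0,0,0],"angular":[0,0,-0.115],"claw":0.2},{"linear":[0,0,0],"angular":[0,0,-0.029],"claw":0.2}]'
python3 -m pendant '[{"linear":[1.5,0,0],"angular":[0,0,0],"claw":0.2},{"linear":[3,0,0],"angular":[0,0,0],"claw":0.2},{"linear":[3.2,0,0],"angular":[0,0,0],"claw":0.2},{"linear":[3.2,0,0],"angular":[0,0,0],"claw":0.2},{"linear":[3.2,0,0],"angular":[0,0,0],"claw":0.2},{"linear":[3.2,0,0],"angular":[0,0,0],"claw":0.2},{"linear":[3.2,0,0],"angular":[0,0,0],"claw":0.2},{"linear":[3.2,0,0],"angular":[0,0,0],"claw":0.2}]'
python3 -m pendant '[{"linear":[3.2,0,0],"angular":[0,0,0],"claw":0.2},{"linear":[3.2,0,0],"angular":[0,0,0],"claw":0.2},{"linear":[3.2,0,0],"angular":[0,0,0],"claw":0.2},{"linear":[3.2,0,0],"angular":[0,0,0],"claw":0.2},{"linear":[3,0,0],"angular":[0,0,0],"claw":0.2},{"linear":[1.5,0,0],"angular":[0,0,0],"claw":0.2},{"linear":[0,0,0],"angular":[0,0,0],"claw":0.2},{"linear":[0,0,0],"angular":[0,0,0],"claw":0.2}]'
python3 -m pendant '[{"linear":[0,0,0],"angular":[0,0,0],"claw":0.2},{"linear":[0,0,0],"angular":[0,0,0],"claw":0.2},{"linear":[0,0,0],"angular":[0,0,0],"claw":0.2},{"linear":[0,0,0],"angular":[0,0,0],"claw":0.2}]'
python3 - <<'E'
from h import *
plan(514.4,220.5,110,-3.9); snap("wrist","wr8"); plan(514.4,220.5,110,-3.9); print(np.round(manip.observe()["moment"],3))
E
```

```text
time: 32.73
tcp_pos: [486.7, -224.5, 204.0]
orientation: [[0.977, -0.214, 0.007], [-0.214, -0.977, -0.003], [0.008, 0.001, -1.0]]
wrist_force: [0.6, -0.5, -6.1]
grip_width: 33.0
gripper_force: 50.0
time: 33.4
tcp_pos: [482.5, -222.8, 197.3]
orientation: [[0.78, 0.625, -0.005], [0.625, -0.78, 0.002], [-0.002, -0.005, -1.0]]
wrist_force: [0.0, 0.9, -7.0]
grip_width: 33.0
gripper_force: 50.0
time: 34.07
tcp_pos: [482.5, -223.0, 197.5]
orientation: [[0.063, 0.998, -0.004], [0.998, -0.063, 0.003], [0.002, -0.005, -1.0]]
wrist_force: [1.2, 0.8, -6.9]
grip_width: 32.9
gripper_force: 50.0
time: 34.73
tcp_pos: [499.0, 14.1, 198.4]
orientation: [[0.07, 0.998, -0.003], [0.998, -0.07, 0.0], [-0.0, -0.003, -1.0]]
wrist_force: [0.8, -1.3, -6.3]
grip_width: 33.3
gripper_force: 50.0
time: 35.4
tcp_pos: [510.7, 185.9, 198.3]
orientation: [[0.066, 0.998, -0.003], [0.998, -0.066, -0.001], [-0.001, -0.003, -1.0]]
wrist_force: [0.5, -0.6, -7.4]
grip_width: 33.4
gripper_force: 50.0
time: 35.73
tcp_pos: [512.3, 184.1, 199.7]
orientation: [[0.069, 0.998, -0.0], [0.998, -0.069, -0.0], [-0.0, -0.0, -1.0]]
wrist_force: [-0.0, 1.1, -7.4]
grip_width: 32.7
gripper_force: 50.0
p [512.3 184.1 199.7] a -3.98 t 35.73 w 32.7 gf 50.0 F [-0.   1.1 -7.4] q7 -0.73 
 turn -0.001 lin [ 3.65 -0.04  8.97] tilt [-0.0002  0.0005  0.    ]
p [512.3 184.3 199.8] a -3.96 t 35.78 w 32.8 gf 50.0 F [ 0.5  0.1 -6.3] q7 -0.73 
 turn -0.001 lin [ 3.62 -0.04  8.98] tilt [ 0.      0.0003 -0.    ]
[-0.101 -0.102 -0.061]
```

View pics/wr8.png

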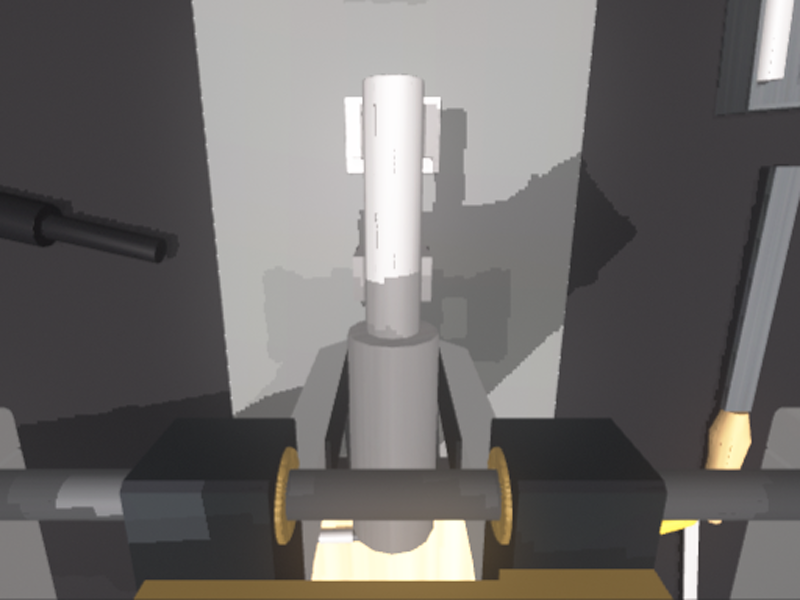

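The shaft is held with its thin end towards the gauge, end at (365-423, 76) and step at (349-437, ~335), with both V-blocks below. I'll check its level before lowering.

```bash
python3 - <<'E'
from h import *
c=np.load("wr8.npz");S=800/512
r=np.radians(86.03);u=np.array([np.cos(r),np.sin(r),0]);v=np.array([-u[1],u[0],0])
T=np.array([512.3,184.1,199.7+14.1])
for pit in (-3,0,3):
  uu=u*np.cos(np.radians(pit))+np.array([0,0,np.sin(np.radians(pit))]); up=np.cross(uu,-v)*-1
  q=lambda s,rad:(proj(c,np.array([T+s*uu+rad*v,T+s*uu-rad*v]))*S+.3).round(0).tolist()
  n=np.cross(uu,v)
  t=lambda s,rad:(proj(c,np.array([T+s*uu+rad*n,T+s*uu-rad*n]))*S+.3).round(0).tolist()
  print(pit,"thin end",q(102,10),t(102,10),"step",q(17,17),t(17,17),"thick",q(-68,17))
E
```

```text
-3 thin end [[363.0, 89.0], [424.0, 89.0]] [[394.0, 82.0], [394.0, 95.0]] step [[348.0, 336.0], [440.0, 336.0]] [[394.0, 351.0], [394.0, 323.0]] thick [[352.0, 536.0], [435.0, 536.0]]
0 thin end [[362.0, 86.0], [425.0, 86.0]] [[394.0, 81.0], [394.0, 91.0]] step [[347.0, 337.0], [440.0, 337.0]] [[394.0, 355.0], [394.0, 322.0]] thick [[353.0, 530.0], [435.0, 530.0]]
3 thin end [[361.0, 84.0], [426.0, 84.0]] [[394.0, 80.0], [394.0, 87.0]] step [[347.0, 338.0], [440.0, 338.0]] [[394.0, 358.0], [394.0, 321.0]] thick [[353.0, 523.0], [434.0, 523.0]]
```

```bash
python3 -m pendant '[{"linear":[1.7,-0.02,0],"angular":[0,0,0],"claw":0.2},{"linear":[1.78,-0.02,1.5],"angular":[0,0,0],"claw":0.2},{"linear":[0,0,2.5],"angular":[0,0,0],"claw":0.2},{"linear":[0,0,2.5],"angular":[0,0,0],"claw":0.2},{"linear":[0,0,2],"angular":[0,0,0],"claw":0.2},{"linear":[0,0,1],"angular":[0,0,0],"claw":0.2},{"linear":[0,0,0.3],"angular":[0,0,0],"claw":0.2},{"linear":[0,0,0],"angular":[0,0,0],"claw":0.2}]'
python3 -m pendant '[{"linear":[0,0,0],"angular":[0,0,0],"claw":0.2},{"linear":[0,0,0],"angular":[0,0,0],"claw":0.2},{"linear":[0,0,0],"angular":[0,0,0],"claw":0.2},{"linear":[0,0,0],"angular":[0,0,0],"claw":0.2},{"linear":[0,0,0],"angular":[0,0,0],"claw":0.2},{"linear":[0,0,0],"angular":[0,0,0],"claw":0.2}]'
python3 -c "
from h import *
plan(514.3,219,87,-3.9)"
```

```text
time: 36.45
tcp_pos: [514.3, 219.8, 101.6]
orientation: [[0.068, 0.998, -0.0], [0.998, -0.068, -0.0], [-0.0, -0.0, -1.0]]
wrist_force: [0.1, -0.2, -6.7]
grip_width: 32.9
gripper_force: 50.0
time: 36.95
tcp_pos: [514.4, 220.0, 102.2]
orientation: [[0.068, 0.998, 0.001], [0.998, -0.068, 0.0], [0.0, 0.001, -1.0]]
wrist_force: [0.7, -1.1, -7.1]
grip_width: 33.0
gripper_force: 50.0
p [514.4 220.  102.2] a -3.87 t 36.95 w 33.0 gf 50.0 F [ 0.7 -1.1 -7.1] q7 -0.86 
 turn 0.0 lin [-0.1  -0.    1.52] tilt [ 0.0007 -0.0003 -0.    ]
```

```bash
python3 -m pendant '[{"linear":[-0.08,0,0.5],"angular":[0,0,0],"claw":0.2},{"linear":[0,0,0.4],"angular":[0,0,0],"claw":0.2},{"linear":[0,0,0.2],"angular":[0,0,0],"claw":0.2},{"linear":[0,0,0],"angular":[0,0,0],"claw":0.2},{"linear":[0,0,0],"angular":[0,0,0],"claw":0.2},{"linear":[0,0,0],"angular":[0,0,0],"claw":0.2},{"linear":[0,0,0],"angular":[0,0,0],"claw":0.2}]'
python3 -m pendant '[{"linear":[0,0,0.15],"angular":[0,0,0],"claw":0.2},{"linear":[0,0,0],"angular":[0,0,0],"claw":0.2},{"linear":[0,0,0],"angular":[0,0,0],"claw":0.2}]'
python3 -c "
from h import *
plan(514.3,219,87,-3.9); manip.capture('top'); manip.capture('top'); plan(514.3,219,87,-3.9)"
```

```text
time: 37.53
tcp_pos: [514.3, 219.3, 90.9]
orientation: [[0.067, 0.998, 0.0], [0.998, -0.067, 0.0], [0.0, 0.0, -1.0]]
wrist_force: [-0.9, 0.1, -6.2]
grip_width: 33.0
gripper_force: 50.0
time: 37.78
tcp_pos: [514.1, 219.1, 89.3]
orientation: [[0.067, 0.998, -0.0], [0.998, -0.067, -0.0], [-0.0, -0.0, -1.0]]
wrist_force: [-0.7, 0.9, -6.9]
grip_width: 33.0
gripper_force: 50.0
p [514.1 219.1  89.3] a -3.87 t 37.78 w 33.0 gf 50.0 F [-0.7  0.9 -6.9] q7 -0.86 
 turn 0.001 lin [-0.01  0.02  0.23] tilt [-0.      0.0001 -0.    ]
p [514.1 219.2  89.3] a -3.87 t 37.88 w 32.9 gf 50.0 F [-0.2  0.4 -7. ] q7 -0.86 
 turn 0.001 lin [-0.02  0.02  0.23] tilt [ 0.0001 -0.     -0.    ]
```

```bash
python3 -m pendant '[{"linear":[0,0,0.1],"angular":[0,0,0],"claw":0.2},{"linear":[0,0,0],"angular":[0,0,0],"claw":0.2},{"linear":[0,0,0],"angular":[0,0,0],"claw":0.2}]'
python3 -m pendant '[{"linear":[0,0,0.07],"angular":[0,0,0],"claw":0.2},{"linear":[0,0,0],"angular":[0,0,0],"claw":0.2},{"linear":[0,0,0],"angular":[0,0,0],"claw":0.2}]'
python3 -m pendant '[{"linear":[0,0,0.05],"angular":[0,0,0],"claw":0.2},{"linear":[0,0,0],"angular":[0,0,0],"claw":0.2},{"linear":[0,0,0],"angular":[0,0,0],"claw":0.2}]'
python3 -c "
from h import *
plan(514.3,219,87,-3.9)
print(manip.observe()['moment'])"
```

```text
time: 38.13
tcp_pos: [514.1, 219.1, 88.2]
orientation: [[0.067, 0.998, -0.0], [0.998, -0.067, -0.0], [-0.0, -0.0, -1.0]]
wrist_force: [-0.2, -0.7, -6.7]
grip_width: 32.9
gripper_force: 50.0
time: 38.38
tcp_pos: [514.1, 219.2, 87.6]
orientation: [[0.067, 0.998, 0.0], [0.998, -0.067, 0.0], [0.0, 0.0, -1.0]]
wrist_force: [-1.2, -0.5, -6.8]
grip_width: 33.0
gripper_force: 50.0
time: 38.63
tcp_pos: [514.2, 219.2, 87.2]
orientation: [[0.068, 0.998, 0.0], [0.998, -0.068, 0.0], [0.0, 0.0, -1.0]]
wrist_force: [-0.4, -0.8, -6.5]
grip_width: 33.1
gripper_force: 50.0
p [514.2 219.2  87.2] a -3.88 t 38.63 w 33.1 gf 50.0 F [-0.4 -0.8 -6.5] q7 -0.87 
 turn 0.0 lin [-0.02  0.01  0.02] tilt [ 0.0003 -0.0001  0.    ]
[ 0.0019146  -0.07108445 -0.07400554]
```

```bash
python3 -m pendant '[{"linear":[0,0,0.05],"angular":[0,0,0],"claw":0.2},{"linear":[0,0,0],"angular":[0,0,0],"claw":0.2},{"linear":[0,0,0],"angular":[0,0,0],"claw":0.2}]'
python3 -m pendant '[{"linear":[0,0,0.05],"angular":[0,0,0],"claw":0.2},{"linear":[0,0,0],"angular":[0,0,0],"claw":0.2},{"linear":[0,0,0],"angular":[0,0,0],"claw":0.2}]'
python3 -c "
from h import *
plan(514.3,219,87,-3.9)
print(manip.observe()['moment'])"
```

```text
time: 38.88
tcp_pos: [514.3, 219.2, 87.0]
orientation: [[0.068, 0.998, 0.001], [0.998, -0.068, 0.0], [0.0, 0.001, -1.0]]
wrist_force: [-1.1, 0.0, 0.2]
grip_width: 32.9
gripper_force: 50.0
time: 39.13
tcp_pos: [514.4, 219.3, 86.9]
orientation: [[0.068, 0.998, 0.001], [0.998, -0.068, 0.0], [0.0, 0.001, -1.0]]
wrist_force: [-2.7, -1.1, 5.4]
grip_width: 32.9
gripper_force: 50.0
p [514.4 219.3  86.9] a -3.88 t 39.13 w 32.9 gf 50.0 F [-2.7 -1.1  5.4] q7 -0.87 
 turn 0.0 lin [-0.03 -0.   -0.01] tilt [ 0.0009 -0.0001  0.    ]
[-0.25172452  0.39470749 -0.07918829]
```

Contact came at the expected height. I'll release, lift and look.

```bash
python3 -m pendant '[{"linear":[0,0,0],"angular":[0,0,0],"claw":0.5},{"linear":[0,0,0],"angular":[0,0,0],"claw":0.7},{"linear":[0,0,0],"angular":[0,0,0],"claw":0.7},{"linear":[0,0,0],"angular":[0,0,0],"claw":0.7},{"linear":[0,0,-1],"angular":[0,0,0],"claw":0.7},{"linear":[0,0,-2],"angular":[0,0,0],"claw":0.7},{"linear":[0,0,-3],"angular":[0,0,0],"claw":0.7},{"linear":[0,0,-3],"angular":[0,0,0],"claw":0.7}]'
python3 -m pendant '[{"linear":[-3,0,-2],"angular":[0,0,0],"claw":0.7},{"linear":[-3.5,0,-1],"angular":[0,0,0],"claw":0.7},{"linear":[-3.5,0,0],"angular":[0,0,0],"claw":0.7},{"linear":[-1,0,0],"angular":[0,0,0],"claw":0.7},{"linear":[0,0,0],"angular":[0,0,0],"claw":0.7},{"linear":[0,0,0],"angular":[0,0,0],"claw":0.7},{"linear":[0,0,0],"angular":[0,0,0],"claw":0.7},{"linear":[0,0,0],"angular":[0,0,0],"claw":0.7}]'
python3 - <<'E'
from h import *
plan(514,219,200); c=snap("wrist","wr9")
cv2.imwrite("pics/wr9c.png",cv2.resize(c["pixels"][0:225,100:400][:,:,::-1],None,fx=2.66,fy=2.66,interpolation=cv2.INTER_CUBIC))
E
```

```text
time: 39.8
tcp_pos: [513.5, 219.1, 177.2]
orientation: [[0.067, 0.998, -0.002], [0.998, -0.067, -0.0], [-0.0, -0.002, -1.0]]
wrist_force: [1.3, 0.6, -0.2]
grip_width: 65.9
gripper_force: 0.0
time: 40.47
tcp_pos: [506.6, 111.7, 206.1]
orientation: [[0.064, 0.998, -0.0], [0.998, -0.064, 0.001], [0.001, -0.0, -1.0]]
wrist_force: [0.3, 0.1, 0.0]
grip_width: 65.6
gripper_force: 0.0
p [506.6 111.7 206.1] a -3.7 t 40.47 w 65.6 gf 0.0 F [0.3 0.1 0. ] q7 -0.59 
 turn -0.0 lin [10.76  0.04  0.61] tilt [-0.0001 -0.0013 -0.    ]
```

View pics/wr9c.png

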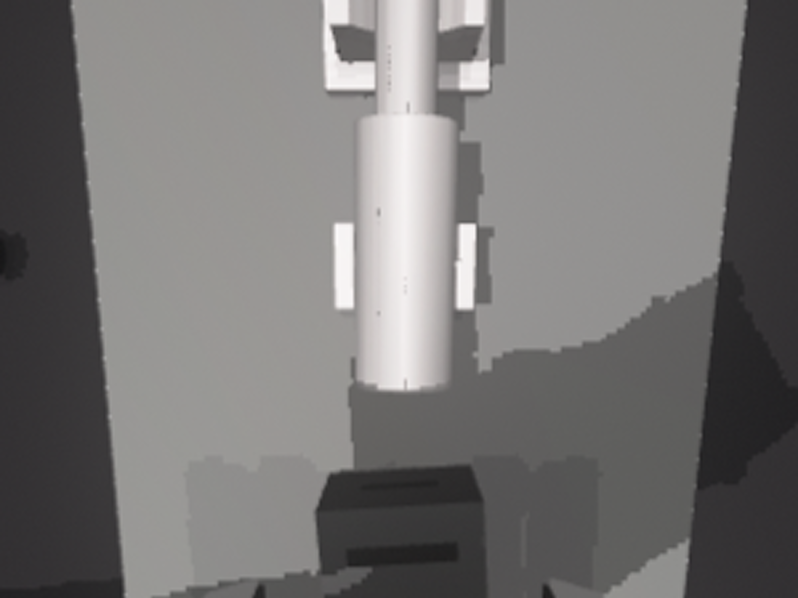

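The shaft rests in both V-blocks. The step is at y≈118 and the thick end at y≈384. The thick V-block's lands span y 223-310, and the thin V-block sits on the packing. I'll check the numbers.

```bash
python3 - <<'E'
from h import *
c=np.load("wr9.npz")
n=lambda p:(np.array(p,float)+.5)/2.66-.5+[100,0]
P=w(c,n([(357,120),(458,120),(357,380),(451,380)]),101);m=np.array([P[:2].mean(0),P[2:].mean(0)]);d=m[0]-m[1]
print("step,end",m.round(1),np.linalg.norm(d),np.degrees(np.arctan2(d[1],d[0])))
L=w(c,n([(333,223),(476,223),(475,310),(335,310)]),95);print("V",L.round(1),L.mean(0).round(1))
E
```

```text
step,end [[516.  239.  101. ]
 [509.5 156.  101. ]] 83.18392601216902 85.5369493859583
V [[488.9 209.7  95. ]
 [537.2 206.6  95. ]
 [535.7 177.9  95. ]
 [487.1 181.1  95. ]] [512.2 193.8  95. ]
```

```bash
python3 - <<'E'
from h import *
c=np.load("wr9.npz")
n=lambda p:(np.array(p,float)+.5)/2.66-.5+[100,0]
print(w(c,n([(407,114),(404,390)]),118).round(1))
g=cv2.cvtColor(c["pixels"],cv2.COLOR_RGB2GRAY).astype(int)
print("axis col",g[36:50,255].tolist(),g[138:152,251].tolist())
print("left land col",g[78:122,229].tolist())
E
```

```text
[[515.7 237.7 118. ]
 [509.4 154.8 118. ]]
axis col [221, 221, 221, 221, 221, 221, 219, 229, 234, 234, 235, 234, 234, 234] [237, 238, 238, 237, 232, 228, 228, 228, 194, 133, 105, 101, 101, 101]
left land col [151, 151, 151, 150, 151, 170, 232, 245, 245, 245, 245, 245, 245, 245, 245, 244, 245, 245, 245, 245, 245, 245, 245, 245, 245, 245, 245, 245, 245, 245, 245, 245, 245, 245, 245, 245, 244, 226, 169, 142, 142, 149, 152, 152]
```

```bash
python3 -c "
from workcell import manip
print(manip.sign_off())"
```

```text
the job is handed in; nothing more can be done
None
```

The job is handed in (result not shown to me): the shaft lies on the two V-blocks mid-plate, thin end to the gauge on the 10 mm packing, step within about 2 mm of the plate's centre, and the thick V-block up to 3 mm off the middle of its diameter by camera.

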